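# Present the sanitised marble stone in the tongs

### The job

The massage stones have just come out of the steriliser, so the robot must not touch the white one with its own fingers. Pick up the tongs from their rest, close them on the white stone on the steel rack, lift it out without disturbing the dark stones or anything else on the table, and carry it over to the blue serving bowl. Finish while still holding the stone in the tongs over the middle of the bowl, a hand's width above it, ready for the therapist: do not put it down.

Things in the scene. Friction and masses are not known exactly. Their poses are not given: they have to be found in the camera images.
- tongs: hinge head at the rear end of the spring tongs (steel, green sleeves and cupped tips, 215 mm long, 100 g, 20 mm high as they lie on their side, arms spread left and right). Origin on its underside, 10 mm below mid-height, midway between the arm pivots; x along the tongs to the tips, z up. The balance point lies about 80 mm ahead of the origin
- tongs_grip (a point): where to grip the tongs: midway between the green sleeves, 85 mm ahead of the head's origin, at mid-height, 32 mm above the table on the rest. The tongs measure about 49 mm over the sleeves when open, 35 mm when closed on a stone; the sleeves are 66 mm long and reach 10 mm above and below this point. x to the tips, y to the left arm, z up
- tongs_tip (a point): midway between the cupped tips of the tongs, where the item belongs, 87 mm ahead of tongs_grip, at mid-height. The tips are 45 mm long (23 mm before and behind this point) and 20 mm high; when open, the gap between them is about 69 mm here, 64 mm at the front end, 56 mm at the rear end, and 75 mm over their outsides. x, y, z as for tongs_grip
- tongs_left: left arm of the tongs (green sleeve, green tip), origin at its pivot at mid-height. A spring holds the arms fully open; squeezing the sleeves from both sides (4 to 5 N a side to start, about 7 N when closed on a stone) brings the tips together evenly; let go, they spring open
- tongs_right: right arm of the tongs (green sleeve, green tip), origin at its pivot at mid-height
- tool_rest: fixed steel rest, 150 by 100 mm: a 4 mm plate with two cross bars 22 mm high, 125 mm apart (centre to centre, 9 mm thick), on which the tongs lie; the bar ends are turned up to 30 mm. The fingers go down between the bars on either side of the tongs. Origin at the centre of its underside, x along the tongs; it may lie left or right of the rack
- white_stone_center (a point): centre of the white marble massage stone, a round flat pebble 40 mm in diameter and 22 mm thick with an upright side, 65 g; lies flat on the rack with its centre 35 mm above the table
- dark_stone_1_center (a point): centre of a black basalt stone of the same size, on the rack; leave it. The stones lie in a row across the rack about 80 mm apart, in any order
- dark_stone_2_center (a point): centre of the other black basalt stone of the same size, on the rack; leave it
- rack: fixed steel steriliser rack on feet, 150 (x, front to back) by 280 mm (y), upper face 24 mm above the table; a wire rim stands 9 mm above the face at the sides and back, the front edge (-x, to the robot) is open. Origin under its centre; the stones lie about 40 mm in front of the centre, so tongs pointing along its x axis come in over the open front edge
- bowl: blue ceramic serving bowl, 116 mm across the rim, 60 mm at the foot, 45 mm high, 350 g, standing on the table on the other side of the rack from the tongs; origin at the centre of its underside
- spatula: mask spatula 150 mm long and 18 mm wide, white handle and steel blade, lying across the back of the rack; leave it. Origin on its underside at mid-length
- lotion: white lotion pump bottle with a black pump, 56 mm diameter, 120 mm high; leave it. Origin at its underside
- serum: small amber serum bottle, 32 mm diameter, 85 mm high; leave it. Origin at its underside
- cream: white cream jar with green lid, 66 mm diameter, 50 mm high; leave it. Origin at its underside
- tin: small round aluminium tin, 54 mm diameter, 45 mm high; leave it. Origin at its underside

How it is judged:
On the way, in this order (a step that is already met when the one before it is completed fails the run):
1. the tongs are held in the gripper, lifted off their rest (height (world z) of tongs_grip above 0.05 m and contact force between the fingers and tongs above 1 N and contact force between tongs and tool_rest below 0.05 N), for 0.2 s.
2. the white stone is held between both arms of the tongs, lifted off the rack (contact force between each of tongs_left, tongs_right and white_stone above 0.5 N and contact force between white_stone and rack below 0.05 N and height (world z) of white_stone_center above 0.055 m), for 0.2 s.
At the end, for the whole second after the job is handed in: The gripper holds the tongs, whose two arms press on the white stone (over 0.5 N each); it is at rest, centre within 35 mm of the bowl's axis, over 40 mm above the rim, touching neither bowl nor fingers. Dark stones within 12 mm, upright bowl within 20 mm of where they were (contact force between each of tongs_left, tongs_right and white_stone above 0.5 N and contact force between the fingers and tongs above 1 N and contact force between each of the fingers, bowl and white_stone below 0.05 N and contact force between bowl and tongs below 0.05 N and horizontal distance between white_stone_center and bowl below 0.035 m and z of white_stone_center in the frame of bowl above 0.085 m and linear speed of white_stone below 0.05 m/s and distance of each of dark_stone_1_center, dark_stone_2_center from where it was at the start of the episode below 0.012 m and distance of bowl from where it was at the start of the episode below 0.02 m and angle between bowl's own z axis and vertical below 0.1 rad); the arm keeps its last pose, push and grip.
It fails at once if the gripper's fingers or the arm touch the white stone (contact force between any of the fingers, the arm and white_stone above 0.3 N).
It fails at once if a dark stone is shifted by more than 12 mm (distance of any of dark_stone_1_center, dark_stone_2_center from where it was at the start of the episode above 0.012 m).
It fails at once if the bowl, the spatula, a bottle, the jar or the tin is shifted by more than 20 mm (distance of any of bowl, spatula, lotion, serum, cream, tin from where it was at the start of the episode above 0.02 m).
It also fails if it takes over 46 s, if anything falls off the work surface, if the arm or the gripper's body presses on something with over 40 N, if the wrist force passes 120 N, or if a joint passes its speed limit or range.

### The arm

A 7-joint arm with a two-finger parallel gripper is mounted at the origin on the work surface. World frame = base frame: x ahead of the robot, y to its left, z up, the work surface at z = 0. Lengths are in m, angles in rad, forces in N, time in s.
With the tool pointing down it reaches from about 0.425 to 0.925 m from the base axis. Payload 6.8 kg.
Tool frame: the origin (TCP) lies between the finger pads; the fingertips stand 8 mm ahead of it and the grasp point (between the pads) lies 11 mm behind it; z points along the fingers, x is the direction in which the jaws open and shut, and the axes are right-handed (so a half turn about z gives the same grasp; the last joint's range is limited). The gripper opens to 85 mm and grips with 20 to 120 N. Pads are 22 mm wide; open, the fingers measure 114 mm over their backs; the gripper's body (76 mm by 85 mm) begins 54 mm behind the grasp point. The pads swing forward as they close: fully open they stand 13 mm farther back than shut.
Start: joints at [-0.108, 0.477, 0.022, 1.555, -0.011, 1.109, -0.083], TCP at [0.675, 0, 0.219] pointing down, gripper open.
Joint ranges: [-2.96, 2.96], [-0.34, 2.1], [-1.41, 1.46], [0.24, 2.44], [-1.37, 4.51], [0.17, 1.92], [-2.96, 2.96]. Speed limits (rad/s): [2.39, 2.39, 3.14, 3.14, 3.14, 3.14, 3.14].

### API

Orientations are given as a rotation vector (axis times angle).
In Python, from bench import * gives the robot as it stands. The module is installed in compiled form; this text tells all that it offers.
- The arm moves only by the tool servo_tool, never from a script. Its arguments are lists of equal length, an entry for each row: "slide": the shift along the tool's x, y, z in mm, a list of three; "angular": the turn, a rotation vector about the tool's x, y, z in degrees, a list of three; "jaw": the opening, from 0 (shut) to 1 (fully open). In form: {"slide": [[x, y, z], ...], "angular": [[ax, ay, az], ...], "jaw": [jaw, ...]}. A call has 1 to 8 rows; each row shifts and turns the commanded pose from where the row before left it, along the tool's axes as they then stand; what a row does not reach is not made up. A row lasts 1/8 s, in which the tool goes at most 62.5 mm and 10.7 degrees, less where a joint would pass 70% of its speed; a pose out of reach is approached as far as the arm can. A call is refused whole if a number of a shift passes 62.5 or a number of a turn 10.7, either way. A call with a gripper value outside its range is refused whole. The fingers move at their own pace and stop on an object; "grip_force" is the grip in N (left out, the last holds). Time passes only in rows, so rows that do not move let the fingers close. It gives the time, the measured TCP pose, the force and the opening at its end, in the units of the state.
- get_state(): the state, without advancing time (a new reading comes with each control period).
- grab_frame(name): name is "scene" or "side" or "wrist"; returns the picture (384x512x3 uint8, red, green, blue); there is no depth.
- calibration(name): a dict with "K" (3x3 intrinsics, pixels), "R" (3x3) and "t" (3): a world point X has camera coordinates R X + t. Camera axes: x right, y down, z forward; pixel columns grow to the right and rows downward; lengths in m; the calibration is good to about 2 mm. The wrist camera is an equidistant fisheye: a pixel r from the principal point sees the ray r / f radians off the axis. A picture is of the moment at which its call begins: read the wrist's pose just before it. calibration takes no time and is no camera call; for the wrist camera it gives the pose at the moment of the call.
- finish_job(): hands the job in, once; it reports no verdict.
The state is a dict: "clock": time; "joint_pos": joint angles; "qd": joint speeds; "joint_torque": joint torques, N m; "position": TCP position; "orientation": TCP orientation; "contact_force": force on the tool from outside, world axes, zero at the start; "wrist_torque": the same for the moment, N m; "gripper_width": opening from 0.0 (shut) to 1.0 (fully open).
Only numpy, scipy, OpenCV 4.12 (cv2) and the standard library are available. Lean on these libraries where they do the work, as an engineer would, in place of code of your own. Each camera call takes 0.05 s, during which the arm holds its last target. There are 200 camera calls.

## Working session

There is one attempt and no reset: what is moved stays moved. The work goes in short steps, Python scripts to look and compute and a tool call to move; the robot and the scene stay as the last step left them, time stands still between calls to the robot, and variables do not carry over. Pictures are saved under pics/ and viewed, about 8 in all and at most 12, crops included, and the job is handed in when it is done.

Besides the shell and the picture viewer there is one more tool, called after "Call:" by a JSON object that holds its "name" and its "arguments". servo_tool: Moves the arm, as the interface text tells. Its arguments: {"type":"object","properties":{"slide":{"type":"array"},"angular":{"type":"array"},"jaw":{"type":"array"},"grip_force":{"type":"number"}},"required":["slide","angular","jaw"]}

```bash
mkdir -p pics
python3 - <<'E'
from bench import *
import cv2,numpy as np
s=get_state();print(s)
a=grab_frame("scene");b=grab_frame("side")
cv2.imwrite("pics/scene0.png",cv2.cvtColor(a,cv2.COLOR_RGB2BGR));cv2.imwrite("pics/side0.png",cv2.cvtColor(b,cv2.COLOR_RGB2BGR))
w=grab_frame("wrist");cv2.imwrite("pics/wrist0.png",cv2.cvtColor(w,cv2.COLOR_RGB2BGR))
for n in("scene","side","wrist"):print(n,calibration(n))
E
```

```text
{'clock': 0.0, 'joint_pos': array([-0.1081149 ,  0.47780884,  0.02235973,  1.55644127, -0.01146547,
        1.10931763, -0.08309665]), 'qd': array([ 1.88389321e-04, -1.58579945e-05,  1.45400856e-03,  1.60739799e-04,
       -1.59702667e-03,  1.05413116e-03,  9.16765044e-04]), 'joint_torque': array([-5.45967814e-04, -5.96443820e+01,  1.60769675e+00, -2.81194621e+01,
        1.24063640e-02,  9.39900521e-03,  2.20753498e-05]), 'position': array([ 6.74385655e-01, -2.96172548e-05,  2.18324587e-01]), 'orientation': array([ 3.14141364e+00,  5.90465033e-05, -2.88726926e-03]), 'contact_force': array([ 0.24221982, -0.17915351, -1.25646755]), 'wrist_torque': array([-0.01703804,  0.03275146, -0.01260227]), 'gripper_width': 1.000195204336586}
scene {'K': array([[391.69127407,   0.        , 264.21556213],
       [  0.        , 391.69127407, 192.15288156],
       [  0.        ,   0.        ,   1.        ]]), 'R': array([[-0.43309827,  0.90133368,  0.00484674],
       [ 0.73529229,  0.35641385, -0.57646719],
       [-0.52131674, -0.24610317, -0.81710592]]), 't': array([ 0.3195156 , -0.39747103,  1.39977716])}
side {'K': array([[352.28312473,   0.        , 255.55637389],
       [  0.        , 352.28312473, 188.96380351],
       [  0.        ,   0.        ,   1.        ]]), 'R': array([[ 0.69810264, -0.71573963, -0.01922232],
       [-0.46910077, -0.43692927, -0.76748764],
       [ 0.54092252,  0.54480235, -0.64077549]]), 't': array([-0.45915045,  0.30742252,  0.6649033 ])}
wrist {'K': array([[297.31863964,   0.        , 259.69469743],
       [  0.        , 297.31863964, 185.31141386],
       [  0.        ,   0.        ,   1.        ]]), 'R': array([[ 9.99998821e-01,  3.84227173e-04, -1.48689472e-03],
       [ 8.10477791e-04, -9.54425587e-01,  2.98447887e-01],
       [-1.30445858e-03, -2.98448741e-01, -9.54424773e-01]]), 't': array([-0.67369854, -0.03891498,  0.38024639])}
```

View pics/scene0.png

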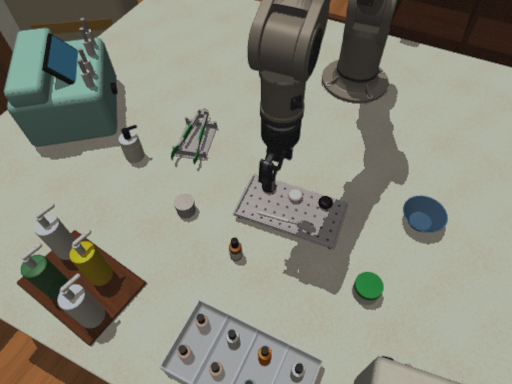

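View pics/wrist0.png

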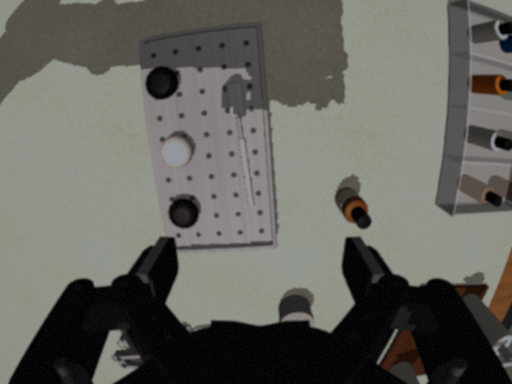

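The scene view shows the tongs and rest at about (197,135), the rack at (292,208), the white stone at (295,195) and the bowl at (425,215). In the wrist view the white stone is at (177,151) between the dark ones at (162,82) and (184,211).

```bash
cat > h.py <<'E'
from bench import *
import cv2,numpy as np
def ray(name,uv,c=None):
    c=c or calibration(name);K,R,t=c["K"],c["R"],c["t"]
    x=(np.array(uv,float)-K[:2,2])/K[0,0]
    if name=="wrist":
        r=np.linalg.norm(x);d=np.r_[x/r*np.sin(r),np.cos(r)] if r else np.array([0,0,1.])
    else:d=np.r_[x,1]
    return -R.T@t,R.T@d
def onz(name,uv,z,c=None):
    o,d=ray(name,uv,c);return o+d*(z-o[2])/d[2]
def proj(name,X,c=None):
    c=c or calibration(name);p=c["R"]@np.asarray(X)+c["t"]
    if name=="wrist":
        r=np.hypot(p[0],p[1]);th=np.arctan2(r,p[2]);q=p[:2]/r*th
    else:q=p[:2]/p[2]
    return q*c["K"][0,0]+c["K"][:2,2]
def save(n,im,crop=None,k=1):
    if crop:x0,y0,x1,y1=crop;im=im[y0:y1,x0:x1]
    cv2.imwrite(n,cv2.cvtColor(cv2.resize(im,None,fx=k,fy=k,interpolation=cv2.INTER_CUBIC),cv2.COLOR_RGB2BGR))
E
python3 - <<'E'
from h import *
a=cv2.imread("pics/scene0.png")[:,:,::-1]; b=cv2.imread("pics/side0.png")[:,:,::-1]
c1=cv2.resize(a[95:175,150:250],None,fx=6,fy=6,interpolation=cv2.INTER_CUBIC)
save("pics/t0.png",c1)
for n,p in dict(w=(177,151),d1=(162,82),d2=(184,211)).items(): print(n,onz("wrist",p,.046))
print("w scene",onz("scene",(295,195),.04))
for p in [(243,185),(346,208),(331,243),(235,213)]: print("rack",onz("scene",p,.03))
for p in [(140,43),(260,24),(275,246),(176,249)]: print("rackw",onz("wrist",p,.03))
h=cv2.cvtColor(a,cv2.COLOR_RGB2HSV)
m=cv2.inRange(h,(98,90,40),(118,255,255));n,l,s,ce=cv2.connectedComponentsWithStats(m)
for i in range(1,n):
    if s[i,4]>100:print("bowl",s[i],ce[i],onz("scene",(s[i,0]+s[i,2]/2,s[i,1]+s[i,3]/2),.03))
for n,p in dict(tin=(185,197),lot=(128,130),cream=(369,280),serum=(235,240)).items(): print(n,onz("scene",p,.045))
E
```

```text
w [0.57881228 0.01537978 0.046     ]
d1 [0.56433121 0.09530387 0.046     ]
d2 [ 0.5816665  -0.05865208  0.046     ]
w scene [0.57539947 0.01451593 0.04      ]
rack [ 0.60076329 -0.13175365  0.03      ]
rack [0.54808873 0.15241471 0.03      ]
rack [0.66515652 0.15242355 0.03      ]
rack [ 0.69195551 -0.10832524  0.03      ]
rackw [0.53094386 0.146878   0.03      ]
rackw [0.67402785 0.16048216 0.03      ]
rackw [ 0.69389623 -0.11434384  0.03      ]
rackw [ 0.56001335 -0.12163119  0.03      ]
bowl [ 47  35  31  46 912] [62.01315789 58.15679825] [ 0.37954674 -0.98325651  0.03      ]
bowl [ 404  196   43   36 1199] [424.63552961 213.76730609] [0.47387768 0.34920425 0.03      ]
tin [ 0.71367969 -0.24783948  0.045     ]
lot [ 0.57866009 -0.5371904   0.045     ]
cream [0.72657837 0.26701107 0.045     ]
serum [ 0.77007421 -0.06561502  0.045     ]
```

View pics/t0.png

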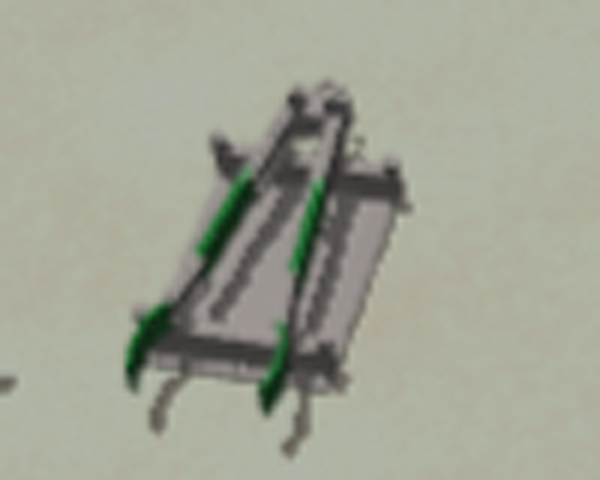

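View pics/side0.png

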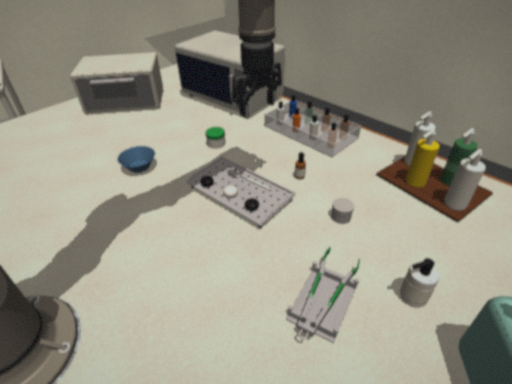

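The crop shows the tongs with the head at the top, sleeves at crop (224,217) and (309,227), and tips at (145,350) and (275,370), pointing towards +x. The side view agrees with this and shows the bowl at (137,158). I'll compute the tongs' pose next.

Run:
```python
from h import *
for name,z,f,roi in (("scene",.038,"scene0",(160,90,240,180)),("side",.038,"side0",(280,230,380,345))):
    a=cv2.imread(f"pics/{f}.png");h=cv2.cvtColor(a,cv2.COLOR_BGR2HSV)
    m=cv2.inRange(h,(45,90,25),(85,255,255));mm=np.zeros_like(m);x0,y0,x1,y1=roi;mm[y0:y1,x0:x1]=m[y0:y1,x0:x1]
    n,l,s,ce=cv2.connectedComponentsWithStats(mm,connectivity=8)
    for i in range(1,n):
        if s[i,4]>5: print(name,s[i],ce[i],onz(name,ce[i],z).round(4))
```

```text
scene [183 124   9  14  46] [187.30434783 130.7173913 ] [ 0.497  -0.3779  0.038 ]
scene [198 125   6  16  36] [201.         132.61111111] [ 0.4855 -0.336   0.038 ]
scene [171 146   7  11  38] [173.86842105 150.60526316] [ 0.5831 -0.3703  0.038 ]
scene [193 149   5  14  28] [195.57142857 156.32142857] [ 0.5741 -0.3012  0.038 ]
side [324 250   5   8  10] [326.  253.1] [ 0.5718 -0.3039  0.038 ]
side [353 268   4   5  12] [354.33333333 270.16666667] [ 0.5749 -0.3746  0.038 ]
side [311 273  10  21  57] [315.59649123 283.10526316] [ 0.4923 -0.3348  0.038 ]
side [331 283  13  20  70] [336.78571429 292.6       ] [ 0.5034 -0.3791  0.038 ]
```

```bash
cat >> h.py <<'E'
from scipy.spatial.transform import Rotation as Ro
def Rt(yaw): # tool down, tongs direction yaw (deg): tool -y along it
    c,s=np.cos(np.radians(yaw)),np.sin(np.radians(yaw))
    return np.array([[s,-c,0],[-c,-s,0],[0,0,-1.]])
def plan(pos,yaw,n):
    s=get_state();p=s["position"];R0=Ro.from_rotvec(s["orientation"]).as_matrix()
    w=Ro.from_matrix(R0.T@Rt(yaw)).as_rotvec()
    print("at",p.round(4),"turn",np.degrees(w).round(2),"slide no-turn",(1e3*R0.T@(np.array(pos)-p)).round(1))
    for k in range(n):
        R=R0@Ro.from_rotvec(w*k/n).as_matrix()
        print(k,(1e3*R.T@(np.array(pos)-p)/n).round(1).tolist(),np.degrees(w/n).round(2).tolist())
E
python3 -c "
from h import *
plan([.49,-.357,.2],12,9)"
```

```text
at [0.6745 0.     0.2185] turn [6.0e-02 7.0e-02 7.8e+01] slide no-turn [-184.5  357.    18.8]
0 [-20.5, 39.7, 2.1] [0.01, 0.01, 8.67]
1 [-14.3, 42.3, 2.1] [0.01, 0.01, 8.67]
2 [-7.8, 44.0, 2.1] [0.01, 0.01, 8.67]
3 [-1.0, 44.6, 2.1] [0.01, 0.01, 8.67]
4 [5.7, 44.3, 2.1] [0.01, 0.01, 8.67]
5 [12.3, 42.9, 2.1] [0.01, 0.01, 8.67]
6 [18.6, 40.6, 2.1] [0.01, 0.01, 8.67]
7 [24.5, 37.3, 2.1] [0.01, 0.01, 8.67]
8 [29.9, 33.2, 2.1] [0.01, 0.01, 8.67]
```

Call:
{"name": "servo_tool", "arguments": {"slide": [[-20,40,2],[-14,42,2],[-8,44,2],[-1,45,2],[6,44,2],[12,43,2],[19,41,2],[25,37,2]], "angular": [[0,0,8.7],[0,0,8.7],[0,0,8.7],[0,0,8.7],[0,0,8.7],[0,0,8.7],[0,0,8.7],[0,0,8.7]], "jaw": [1,1,1,1,1,1,1,1]}}

```text
clock: 1.15
position: [0.5104, -0.319, 0.2031]
orientation: [-2.575, 1.799, 0.0]
contact_force: [-0.5, 0.2, -0.3]
gripper_width: 1.004
```

Call:
{"name": "servo_tool", "arguments": {"slide": [[30,33,2],[0,0,0],[0,0,0]], "angular": [[0,0,8.7],[0,0,0],[0,0,0]], "jaw": [1,1,1]}}

```text
clock: 1.52
position: [0.4911, -0.3568, 0.201]
orientation: [-2.437, 1.982, 0.001]
contact_force: [-0.2, -0.5, -0.4]
gripper_width: 1.005
```

Run:
```python
from h import *
plan([.49,-.357,.2],12,1)
c=calibration("wrist");a=grab_frame("wrist");save("pics/w1.png",a)
h=cv2.cvtColor(a,cv2.COLOR_RGB2HSV);m=cv2.inRange(h,(45,90,25),(85,255,255))
n,l,s,ce=cv2.connectedComponentsWithStats(m,connectivity=8)
for i in range(1,n):
    if s[i,4]>60: print(s[i],ce[i].round(1),onz("wrist",ce[i],.040,c).round(4))
```

```text
at [ 0.4911 -0.3568  0.201 ] turn [-0.    0.05 -0.23] slide no-turn [-0.1  1.2  1. ]
0 [-0.1, 1.2, 1.0] [-0.0, 0.05, -0.23]
[288  63   9  41 124] [293.1  83.2] [ 0.5853 -0.3723  0.04  ]
[224  65  10  40 145] [227.2  84.3] [ 0.57  -0.305  0.04 ]
[237 136  11  57 274] [241.8 163.9] [ 0.4885 -0.3368  0.04  ]
[278 136   9  49 218] [282.4 159.9] [ 0.502  -0.3792  0.04  ]
```

View pics/w1.png

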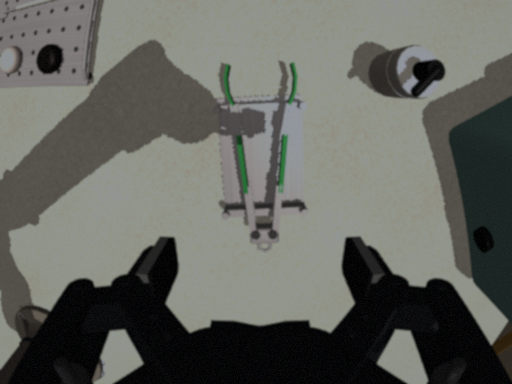

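The view shows the tongs on the rest, tips at (227,84) and (293,83) and sleeves at (242,164) and (282,160). That gives a yaw of about 13° and a grip point of about (0.494, -0.358).

```bash
python3 -c "
from h import *
plan([.494,-.358,.018],13,4)"
```

```text
at [ 0.4916 -0.3562  0.201 ] turn [-0.01  0.06 -1.15] slide no-turn [  2.4  -1.9 183. ]
0 [0.6, -0.5, 45.8] [-0.0, 0.01, -0.29]
1 [0.6, -0.5, 45.8] [-0.0, 0.01, -0.29]
2 [0.6, -0.5, 45.8] [-0.0, 0.01, -0.29]
3 [0.6, -0.5, 45.8] [-0.0, 0.01, -0.29]
```

Call:
{"name": "servo_tool", "arguments": {"slide": [[2.4,-1.9,40],[0,0,40],[0,0,40],[0,0,30],[0,0,20],[0,0,13],[0,0,0]], "angular": [[0,0,-1.1],[0,0,0],[0,0,0],[0,0,0],[0,0,0],[0,0,0],[0,0,0]], "jaw": [1,1,1,1,1,1,1]}}

```text
clock: 2.45
position: [0.4933, -0.3591, 0.018]
orientation: [-2.456, 1.959, 0.001]
contact_force: [0.1, -0.1, 0.2]
gripper_width: 1.0
```

Call:
{"name": "servo_tool", "arguments": {"slide": [[0,0,0],[0,0,0],[0,0,0],[0,0,0]], "angular": [[0,0,0],[0,0,0],[0,0,0],[0,0,0]], "jaw": [0.8,0.7,0.65,0.6], "grip_force": 20}}

```text
clock: 2.95
position: [0.4933, -0.3595, 0.0186]
orientation: [-2.455, 1.96, -0.0]
contact_force: [-0.1, 0.7, 0.5]
gripper_width: 0.6
```

Run:
```python
from h import *
s=get_state();print(s["position"],s["contact_force"],s["wrist_torque"],s["gripper_width"])
a=grab_frame("wrist");save("pics/w2.png",a)
```

```text
[ 0.49333912 -0.35947777  0.01857969] [-0.1084521   0.72432755  0.45007609] [0.01584591 0.02034829 0.0288405 ] 0.6003626143546678
```

View pics/w2.png

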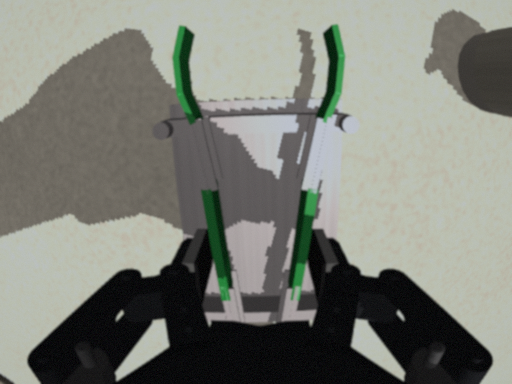

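The fingers straddle the sleeves (about (215,245) and (305,245)), with the tips at (187,72) and (333,72). I'll check the tip position from this close view while closing.

```bash
cat >> h.py <<'E'
def green(a,c,z,amin=60):
    h=cv2.cvtColor(a,cv2.COLOR_RGB2HSV);m=cv2.inRange(h,(45,90,25),(85,255,255))
    n,l,s,ce=cv2.connectedComponentsWithStats(m,connectivity=8)
    for i in range(1,n):
        if s[i,4]>amin:
            x,y,w,hh=s[i,:4];pts=np.argwhere(l==i)[:,::-1];t=pts[pts[:,1]==y].mean(0);b=pts[pts[:,1]==y+hh-1].mean(0)
            print(s[i],ce[i].round(1),*[onz("wrist",q,z,c).round(4)[:2] for q in (ce[i],t,b)])
E
python3 - <<'E'
from h import *
a=cv2.imread("pics/w2.png")[:,:,::-1].copy()
green(a,calibration("wrist"),.038)
E
```

```text
[ 317   25   28   97 1283] [333.   72.2] [ 0.5858 -0.3722] [ 0.608  -0.3679] [ 0.5628 -0.3739]
[ 173   26   29   98 1352] [184.1  74.2] [ 0.5699 -0.3063] [ 0.5922 -0.2997] [ 0.5482 -0.3138]
[ 289  189   29  111 1467] [302.5 238.4] [ 0.5028 -0.3795] [ 0.5293 -0.3753] [ 0.4636 -0.3889]
[ 202  190   30  111 1567] [217.1 240.9] [ 0.4915 -0.3369] [ 0.5181 -0.3282] [ 0.4531 -0.3458]
```

Call:
{"name": "servo_tool", "arguments": {"slide": [[0,0,0],[0,0,0],[0,0,0],[0,0,0]], "angular": [[0,0,0],[0,0,0],[0,0,0],[0,0,0]], "jaw": [0.57,0.55,0.53,0.53]}}

```text
clock: 3.5
position: [0.4938, -0.36, 0.0193]
orientation: [-2.455, 1.96, -0.002]
contact_force: [-1.2, 1.9, 8.1]
gripper_width: 0.531
```

Call:
{"name": "servo_tool", "arguments": {"slide": [[0,0,-5],[0,0,-15],[0,0,-25],[0,0,-35],[0,0,-30],[0,0,0],[0,0,0]], "angular": [[0,0,0],[0,0,0],[0,0,0],[0,0,0],[0,0,0],[0,0,0],[0,0,0]], "jaw": [0.53,0.53,0.53,0.53,0.53,0.53,0.53]}}

```text
clock: 4.38
position: [0.4928, -0.3591, 0.128]
orientation: [-2.455, 1.96, 0.001]
contact_force: [-0.8, 0.9, -1.1]
gripper_width: 0.531
```

Run:
```python
from h import *
s=get_state();print(s["position"],s["contact_force"],s["wrist_torque"],s["gripper_width"])
c=calibration("wrist");a=grab_frame("wrist");save("pics/w3.png",a)
z=s["position"][2]+.0135+.006
green(a,c,z)
b=grab_frame("side");save("pics/s3.png",b,(250,180,400,330),4)
```

```text
[ 0.4928059  -0.35907522  0.12797512] [-0.78109407  0.86077905 -1.06581757] [-0.02515985  0.10471795  0.0491038 ] 0.5314516842914684
[  98  110   89  117 6557] [139.4 178.1] [ 0.5156 -0.2916] [ 0.5474 -0.2748] [ 0.4947 -0.3158]
[ 333  111   86  116 6436] [378.1 179.5] [ 0.5415 -0.4084] [ 0.5774 -0.4094] [ 0.513  -0.3959]
[210 191  27  46 877] [222.6 215.3] [ 0.506  -0.3368] [ 0.5176 -0.3303] [ 0.4954 -0.3422]
[284 191  26  46 840] [296.9 215.4] [ 0.5142 -0.3728] [ 0.5275 -0.3735] [ 0.5023 -0.3722]
```

View pics/s3.png

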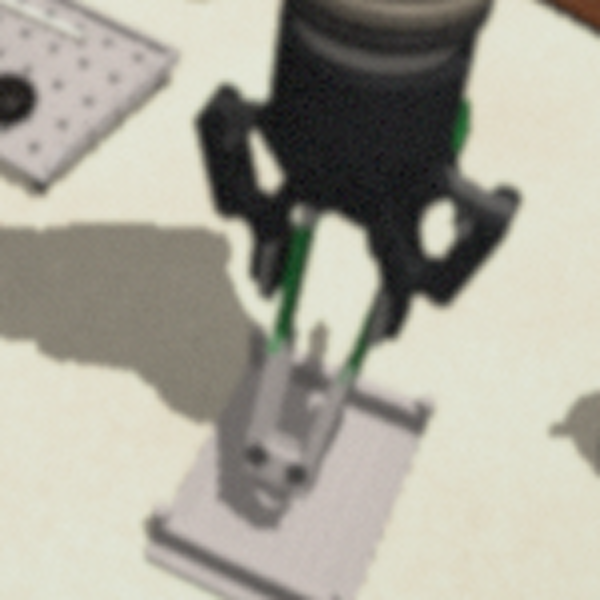

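The crop shows the tongs have pivoted in the fingers, with the head hanging down and the tips up. I'll check the wrist view to see how far.

View pics/w3.png

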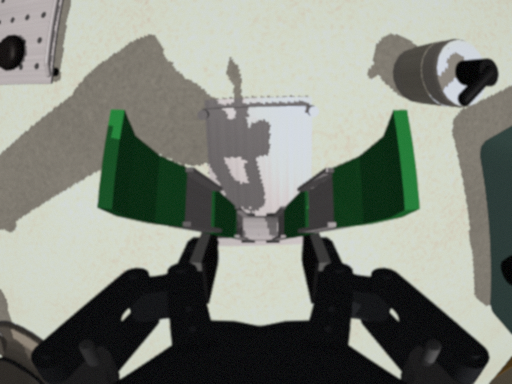

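The tongs are pitched nose-up, with the tips at about (110,160) and (405,160) close to the camera. I'll work out the pitch and the rest geometry, then lay them back on the rest and re-grip nearer the balance point.

Run:
```python
from h import *
s=get_state();c=calibration("wrist");p=s["position"];R=Ro.from_rotvec(s["orientation"]).as_matrix()
f=-R[:,1];l=-R[:,0];u=-R[:,2]
print("f",f.round(3),"l",l.round(3))
g=p+u*.0165
for th in (30,40,50,60,70,80):
    a=np.radians(th);ax=f*np.cos(a)+u*np.sin(a);no=-f*np.sin(a)+u*np.cos(a)
    print(th,[proj("wrist",g+ax*.110+l*.030*sg+no*k,c).round(0).tolist() for sg in(1,-1) for k in(-.01,.01)])
c0=dict(c)
for q in [(205,104),(313,110),(221,240)]: print("rest",onz("wrist",q,.03,c).round(4), ((onz("wrist",q,.03,c)-p)@f).round(4))
# bars from w1 at known pose: use scene crop
for q in [(215,145),(395,185),(140,318),(335,370)]:
    X=onz("scene",(150+(q[0]+.5)/6-.5,95+(q[1]+.5)/6-.5),.028);print("restscene",X.round(4),((X-p)@f).round(4),((X-p)@l).round(4))
print(s["joint_pos"].round(2))
```

```text
f [ 0.975  0.222 -0.002] l [-0.222  0.975  0.002]
30 [[165.0, 23.0], [145.0, 46.0], [356.0, 24.0], [377.0, 46.0]]
40 [[146.0, 44.0], [121.0, 92.0], [376.0, 45.0], [401.0, 93.0]]
50 [[122.0, 90.0], [99.0, 174.0], [400.0, 90.0], [424.0, 174.0]]
60 [[100.0, 170.0], [93.0, 280.0], [423.0, 171.0], [430.0, 279.0]]
70 [[93.0, 275.0], [107.0, 371.0], [430.0, 275.0], [416.0, 370.0]]
80 [[106.0, 368.0], [129.0, 428.0], [417.0, 367.0], [393.0, 427.0]]
rest [ 0.5493 -0.2978  0.03  ] 0.0691
rest [ 0.5646 -0.3882  0.03  ] 0.064
rest [ 0.4272 -0.335   0.03  ] -0.0582
restscene [ 0.4474 -0.4179  0.028 ] -0.0569 -0.0477
restscene [ 0.4313 -0.3174  0.028 ] -0.0503 0.0538
restscene [ 0.5676 -0.386   0.028 ] 0.0675 -0.0433
restscene [ 0.5545 -0.2809  0.028 ] 0.0779 0.0621
[ 0.24  0.49  0.38  1.82 -0.23  0.87 -0.62]
```

Call:
{"name": "servo_tool", "arguments": {"slide": [[0,0,0],[0,0,0],[0,0,0],[0,0,0],[0,0,0]], "angular": [[-7.5,0,0],[-7.5,0,0],[-7.5,0,0],[-7.5,0,0],[0,0,0]], "jaw": [0.53,0.53,0.53,0.53,0.53]}}

```text
clock: 5.1
position: [0.4948, -0.357, 0.1249]
orientation: [2.111, -1.676, -0.455]
contact_force: [0.2, -0.5, -2.6]
gripper_width: 0.534
```

Run:
```python
from h import *
s=get_state();c=calibration("wrist");p=s["position"];R=Ro.from_rotvec(s["orientation"]).as_matrix()
print(p,R.round(3),s["joint_pos"].round(2),s["gripper_width"])
t=np.array([.493,-.359,.034])+R[:,2]*.0165
print("target tcp",t,"slide",(1e3*R.T@(t-p)).round(1), "pure down unit",R.T@[0,0,-1.])
a=grab_frame("wrist");save("pics/w4.png",a);green(a,c,.13)
```

```text
[ 0.49475845 -0.35701633  0.12491661] [[ 0.226 -0.842 -0.49 ]
 [-0.974 -0.197 -0.111]
 [-0.003  0.502 -0.865]] [ 0.06  0.76  0.49  1.53  0.01  1.33 -0.85] 0.5340950371862294
target tcp [ 0.48491825 -0.36082987  0.01973161] slide [  1.8 -43.8  96.2] pure down unit [ 0.00307349 -0.50219199  0.86475069]
[ 205  183   32   61 1008] [221.6 210.4] [ 0.5151 -0.3323] [ 0.5363 -0.3342] [ 0.4822 -0.3307]
[285 183  28  61 934] [297.6 211.1] [ 0.5234 -0.3696] [ 0.542  -0.3583] [ 0.4951 -0.3845]
[  89  219   95  143 7358] [134.1 280.5] [ 0.402  -0.2729] [ 0.5013 -0.3086] [-0.31   -0.1125]
[ 333  220   90  147 7227] [380.  284.2] [ 0.4425 -0.4711] [ 0.5207 -0.3941] [-0.2343 -1.011 ]
```

Call:
{"name": "servo_tool", "arguments": {"slide": [[2,17.3,10],[0,-17.6,30.3],[0,-12.6,21.6],[0,-12.6,15.8],[0,-10.1,11.5],[0,-8.5,6.7],[0,0,0]], "angular": [[0,0,0],[0,0,0],[0,0,0],[0,0,0],[0,0,0],[0,0,0],[0,0,0]], "jaw": [0.53,0.53,0.53,0.53,0.53,0.53,0.53]}}

```text
clock: 6.02
position: [0.4842, -0.3644, 0.0232]
orientation: [2.107, -1.682, -0.45]
contact_force: [-2.3, -0.7, 1.4]
gripper_width: 0.531
```

Run:
```python
from h import *
s=get_state();print(s["position"],s["contact_force"],s["gripper_width"],s["clock"])
c=calibration("wrist");a=grab_frame("wrist");b=grab_frame("side")
save("pics/w5.png",np.hstack([cv2.resize(a,(400,300)),cv2.resize(b[210:345,250:400],(400,300))]))
green(a,c,.038)
```

```text
[ 0.48423602 -0.36444234  0.02316997] [-2.26015417 -0.71417146  1.37869165] 0.5310305452685079 6.025
[  28   36  149  148 8398] [103.6 109.9] [ 0.5633 -0.2904] [ 0.5905 -0.2781] [ 0.5301 -0.313 ]
[   0   95  125   95 5127] [ 60.1 144.7] [ 0.5434 -0.267 ] [ 0.5666 -0.2538] [ 0.5209 -0.2897]
```

View pics/w5.png

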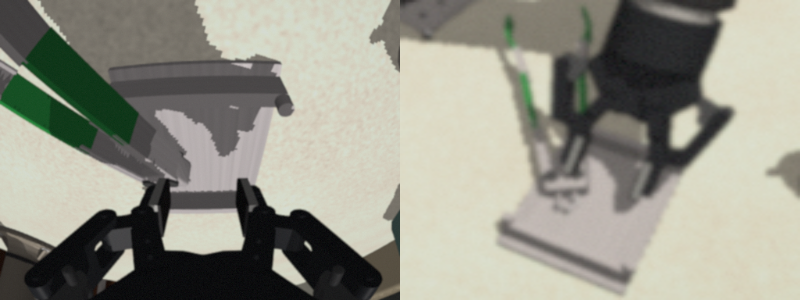

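The view shows the tongs have slipped out of the fingers. They now stand leaning outside the left finger, with the head on the rest at crop (565,190) and the tips up at (508,20) and (585,15). I'll triangulate them from blobs.

```bash
cat >> h.py <<'E'
def blobs(name,amin=5,roi=None,im=None):
    a=grab_frame(name) if im is None else im
    h=cv2.cvtColor(a,cv2.COLOR_RGB2HSV);m=cv2.inRange(h,(45,90,25),(85,255,255))
    if roi:
        k=np.zeros_like(m);x0,y0,x1,y1=roi;k[y0:y1,x0:x1]=1;m*=k
    n,l,s,ce=cv2.connectedComponentsWithStats(m,connectivity=8);out=[]
    for i in range(1,n):
        if s[i,4]>=amin:
            pts=np.argwhere(l==i)[:,::-1].astype(np.float32)
            ve=cv2.fitLine(pts,cv2.DIST_L2,0,.01,.01).ravel()[:2];d=(pts-ce[i])@ve
            out.append((s[i,4],ce[i].round(1),(ce[i]+ve*d.min()).round(1),(ce[i]+ve*d.max()).round(1)))
    return out
def tri(n1,u1,n2,u2):
    o,d=ray(n1,u1);q,e=ray(n2,u2);A=np.c_[d,-e];x=np.linalg.lstsq(A,q-o,rcond=None)[0]
    P,Q=o+d*x[0],q+e*x[1];return ((P+Q)/2).round(4),np.linalg.norm(P-Q).round(4)
E
python3 - <<'E'
from h import *
roi={"scene":(150,80,290,200),"side":(240,180,400,345)}
for k in range(2):
  for n in("scene","side"):
    for b in blobs(n,4,roi[n]):print(k,n,*[x if np.isscalar(x) else x.tolist() for x in b])
E
```

```text
0 scene 30 [200.9, 152.3] [200.1, 145.0] [201.6, 158.9]
0 scene 45 [215.8, 153.2] [213.3, 146.9] [218.7, 160.7]
0 scene 35 [226.0, 171.1] [223.7, 166.1] [228.9, 177.6]
0 scene 21 [202.8, 175.5] [201.6, 169.1] [203.6, 180.1]
0 side 8 [290.2, 223.0] [289.9, 226.0] [290.5, 220.9]
0 side 23 [297.0, 251.0] [295.8, 244.0] [298.2, 258.0]
0 side 24 [318.1, 253.5] [317.6, 245.0] [318.4, 260.0]
1 scene 48 [215.6, 153.1] [212.4, 145.2] [218.6, 160.8]
1 scene 29 [201.0, 152.9] [200.3, 147.0] [201.8, 158.9]
1 scene 34 [226.1, 171.2] [223.9, 166.1] [228.8, 177.6]
1 scene 21 [202.8, 175.5] [201.6, 169.1] [203.6, 180.1]
1 side 11 [290.4, 224.7] [290.1, 221.0] [290.7, 229.0]
1 side 27 [297.3, 252.4] [295.7, 244.0] [299.1, 262.0]
1 side 21 [318.0, 253.1] [317.8, 245.0] [318.1, 260.0]
```

Run:
```python
from h import *
print("SL",tri("scene",(215.7,153.1),"side",(297.2,251.7)));print("SR",tri("scene",(201,152.6),"side",(318,253.3)))
print("TL",tri("scene",(226,171.1),"side",(290.3,223.8)));print("TR",tri("scene",(202.8,175.5),"side",(319,217)))
s=get_state();print(s["position"],s["contact_force"],s["wrist_torque"],s["clock"])
```

```text
SL (array([ 0.5343, -0.2547,  0.0348]), np.float64(0.0036))
SR (array([ 0.5569, -0.2926,  0.041 ]), np.float64(0.0))
TL (array([ 0.5851, -0.1915,  0.0422]), np.float64(0.0035))
TR (array([ 0.6372, -0.2353,  0.0574]), np.float64(0.0017))
[ 0.48408854 -0.36368242  0.02350893] [-0.86182455  0.1545498   1.88301285] [-0.02750343 -0.00447031  0.08806793] 6.325
```

Call:
{"name": "servo_tool", "arguments": {"slide": [[0,0,0],[0,0,0],[0,0,0],[0,10,-17.3],[0,20,-34.6],[0,25,-43.2],[0,30,-52],[0,0,0]], "angular": [[0,0,0],[0,0,0],[0,0,0],[0,0,0],[0,0,0],[0,0,0],[0,0,0],[0,0,0]], "jaw": [0.3,0.25,0.25,0.25,0.25,0.25,0.25,0.25]}}

```text
clock: 7.32
position: [0.4861, -0.3661, 0.1994]
orientation: [2.109, -1.688, -0.437]
contact_force: [-0.1, -0.9, 0.1]
gripper_width: 0.25
```

Run:
```python
from h import *
plan([.55,-.27,.22],43,6)
roi={"scene":(150,80,290,200),"side":(240,180,400,345)}
for n in("scene","side"):
    for b in blobs(n,4,roi[n]):print(n,*[x if np.isscalar(x) else x.tolist() for x in b])
```

```text
at [ 0.4861 -0.3661  0.1994] turn [ 28.94   7.42 -29.68] slide no-turn [-79.5 -62.3 -59.6]
0 [-13.2, -10.4, -9.9] [4.82, 1.24, -4.95]
1 [-12.1, -12.3, -9.3] [4.82, 1.24, -4.95]
2 [-10.7, -14.0, -8.4] [4.82, 1.24, -4.95]
3 [-9.3, -15.5, -7.4] [4.82, 1.24, -4.95]
4 [-7.7, -16.8, -6.2] [4.82, 1.24, -4.95]
5 [-6.1, -17.9, -4.9] [4.82, 1.24, -4.95]
scene 55 [202.1, 153.8] [201.3, 147.0] [203.0, 161.9]
scene 70 [215.7, 155.7] [212.4, 147.6] [219.2, 164.5]
scene 37 [205.4, 177.6] [204.2, 171.1] [206.4, 182.9]
scene 53 [227.0, 176.9] [224.9, 171.1] [229.7, 184.4]
side 13 [317.4, 226.1] [317.2, 223.0] [317.5, 229.0]
side 18 [289.8, 231.0] [289.3, 227.0] [290.2, 235.1]
side 67 [316.4, 253.1] [315.6, 242.0] [317.2, 264.1]
side 46 [297.8, 258.9] [295.9, 248.8] [299.3, 266.1]
```

Call:
{"name": "servo_tool", "arguments": {"slide": [[-13.2,-10.4,-9.9],[-12.1,-12.3,-9.3],[-10.7,-14,-8.4],[-9.3,-15.5,-7.4],[-7.7,-16.8,-6.2],[-6.1,-17.9,-4.9],[0,0,0],[0,0,0]], "angular": [[4.8,1.2,-4.9],[4.8,1.2,-4.9],[4.8,1.2,-4.9],[4.8,1.2,-4.9],[4.8,1.2,-4.9],[4.8,1.2,-4.9],[0,0,0],[0,0,0]], "jaw": [0.5,1,1,1,1,1,1,1]}}

```text
clock: 8.43
position: [0.5477, -0.2681, 0.2128]
orientation: [2.876, -1.261, -0.026]
contact_force: [-0.3, 0.2, 0.1]
gripper_width: 1.0
```

Run:
```python
from h import *
for n,u,v in (("SL",(215.7,155.7),(297.8,258.9)),("SR",(202.1,153.8),(316.4,253.1)),("TL",(227,176.9),(289.8,231)),("TR",(205.4,177.6),(317.4,226.1))): print(n,tri("scene",u,"side",v))
c=calibration("wrist");s=get_state();print(s["position"],s["orientation"])
a=grab_frame("wrist");save("pics/w6.png",a);b=grab_frame("side");b=cv2.resize(b[200:320,260:380],(384,384),interpolation=cv2.INTER_CUBIC)
save("pics/w6b.png",cv2.resize(np.hstack([a,b]),(800,343)))
for z in(.02,.038): green(a,c,z)
```

```text
SL (array([ 0.5309, -0.2596,  0.0168]), np.float64(0.002))
SR (array([ 0.5573, -0.2887,  0.0381]), np.float64(0.0006))
TL (array([ 0.5855, -0.1906,  0.0161]), np.float64(0.0028))
TR (array([ 0.6278, -0.2378,  0.0352]), np.float64(0.002))
[ 0.54774458 -0.2681137   0.21277684] [ 2.87570369 -1.26122912 -0.02608809]
[286  71  12  39 286] [292.2  89.4] [ 0.6308 -0.2376] [ 0.644  -0.2202] [ 0.6108 -0.2498]
[232  74  14  36 339] [237.4  91.3] [ 0.5863 -0.1929] [ 0.601  -0.1789] [ 0.5734 -0.2096]
[242 136  15  52 487] [249.2 161. ] [ 0.5341 -0.2587] [ 0.5572 -0.2391] [ 0.5142 -0.2856]
[276 140  14  55 499] [282.2 166.6] [ 0.5561 -0.2925] [ 0.5838 -0.2747] [ 0.5279 -0.3136]
[286  71  12  39 286] [292.2  89.4] [ 0.6295 -0.2365] [ 0.6421 -0.22  ] [ 0.6105 -0.2481]
[232  74  14  36 339] [237.4  91.3] [ 0.5873 -0.1942] [ 0.6013 -0.1809] [ 0.5751 -0.2099]
[242 136  15  52 487] [249.2 161. ] [ 0.5378 -0.2566] [ 0.5597 -0.238 ] [ 0.519 -0.282]
[276 140  14  55 499] [282.2 166.6] [ 0.5587 -0.2886] [ 0.585  -0.2717] [ 0.5319 -0.3086]
```

View pics/w6b.png

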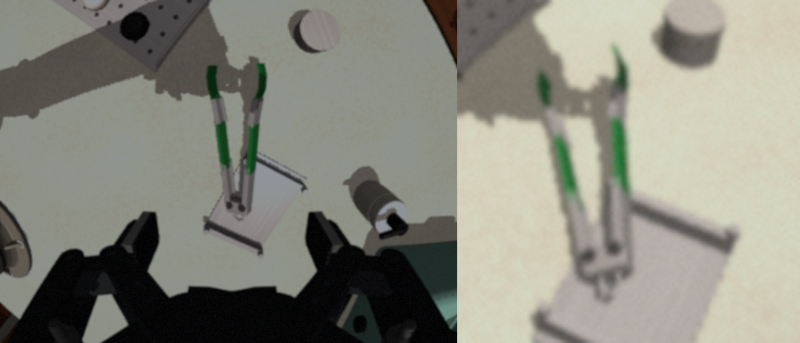

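The view shows the tongs lying with the head on the rest's left edge and the left arm on the table, the right arm propped on the bar end. I'll grip them ahead of the bar, drag them low onto bare table to the left, lay them flat there and re-grip at the balance point.

```bash
python3 -c "
from h import *
plan([.5555,-.2647,.012],43.6,1)"
```

```text
at [ 0.5482 -0.268   0.2128] turn [ 0.42  0.82 -0.91] slide no-turn [  5.4  -9.1 200.7]
0 [5.4, -9.1, 200.7] [0.42, 0.82, -0.91]
```

Call:
{"name": "servo_tool", "arguments": {"slide": [[3,-6,40],[0,0,45],[0,0,40],[0,0,30],[0,0,25],[0,0,20],[0,0,0]], "angular": [[0.4,0.8,-0.9],[0,0,0],[0,0,0],[0,0,0],[0,0,0],[0,0,0],[0,0,0]], "jaw": [1,1,1,1,1,1,1]}}

```text
clock: 9.4
position: [0.5535, -0.2653, 0.0119]
orientation: [-2.887, 1.237, 0.003]
contact_force: [0.3, 1.1, -0.2]
gripper_width: 1.001
```

```bash
python3 -c "
from h import *
s=get_state();print(s['contact_force']);plan([.5555,-.2647,.012],43.6,1)
c=calibration('wrist');a=grab_frame('wrist');green(a,c,.03);cv2.imwrite('pics/w7.png',a[:,:,::-1])"
```

```text
[ 0.26288941  1.09228842 -0.15081638]
at [ 0.5535 -0.2653  0.0119] turn [0.02 0.12 0.03] slide no-turn [ 1.  -1.8 -0.1]
0 [1.0, -1.8, -0.1] [0.02, 0.12, 0.03]
[ 315   50   33  109 1503] [335.1 101.3] [ 0.6309 -0.239 ] [ 0.6464 -0.2203] [ 0.6054 -0.2516]
[ 187   59   37   89 2214] [202.6 101.7] [ 0.5883 -0.1951] [ 0.5994 -0.1773] [ 0.5715 -0.2084]
[ 210  197   37  107 2275] [229.4 247.7] [ 0.5413 -0.2541] [ 0.5637 -0.2364] [ 0.5129 -0.2795]
[ 283  213   37  110 1600] [300.3 268.5] [ 0.5581 -0.2909] [ 0.5874 -0.2736] [ 0.5235 -0.3134]
```

Call:
{"name": "servo_tool", "arguments": {"slide": [[0,0,0],[0,0,0],[0,0,0],[0,0,0],[0,0,0],[0,0,-8],[0,0,-10],[0,0,0]], "angular": [[0,0,0],[0,0,0],[0,0,0],[0,0,0],[0,0,0],[0,0,0],[0,0,0],[0,0,0]], "jaw": [0.75,0.6,0.52,0.48,0.48,0.48,0.48,0.48]}}

```text
clock: 10.45
position: [0.5551, -0.266, 0.0327]
orientation: [-2.887, 1.237, -0.005]
contact_force: [-0.5, 0.3, -1.2]
gripper_width: 0.479
```

Run:
```python
from h import *
s=get_state();print(s['contact_force'],s["gripper_width"]);plan([.52,-.19,.03],0,5)
c=calibration('wrist');a=grab_frame('wrist');green(a,c,.04);cv2.imwrite('pics/w8.png',a[:,:,::-1])
for n in("scene","side"):
    for b in blobs(n,4,{"scene":(150,80,290,200),"side":(240,180,400,345)}[n]):print(n,b[0],b[1])
```

```text
[-0.46457605  0.28524861 -1.23326392] 0.47864431922669876
at [ 0.5551 -0.266   0.0327] turn [-0.17 -0.08 43.63] slide no-turn [-79.2 -27.1   2.6]
0 [-15.8, -5.4, 0.5] [-0.03, -0.02, 8.73]
1 [-16.5, -2.9, 0.5] [-0.03, -0.02, 8.73]
2 [-16.7, -0.4, 0.5] [-0.03, -0.02, 8.73]
3 [-16.6, 2.1, 0.5] [-0.03, -0.02, 8.73]
4 [-16.1, 4.6, 0.5] [-0.03, -0.02, 8.73]
[ 243   60   40   95 1874] [265.8 101.3] [ 0.6096 -0.2173] [ 0.6218 -0.2002] [ 0.5886 -0.2338]
[ 147   93   47   74 1766] [168.  129.7] [ 0.5655 -0.1903] [ 0.5802 -0.1785] [ 0.5532 -0.2053]
[ 267  199   35  105 1986] [284.6 252.1] [ 0.5572 -0.2829] [ 0.5806 -0.2605] [ 0.5322 -0.3119]
[ 198  203   52   93 1671] [226.4 248.3] [ 0.5361 -0.2571] [ 0.5528 -0.2347] [ 0.5147 -0.2838]
scene 86 [216.  153.2]
scene 51 [204.6 154.7]
scene 62 [233.6 170.8]
scene 51 [214.9 174.4]
side 45 [313.4 252.5]
side 38 [295.3 261.1]
```

Call:
{"name": "servo_tool", "arguments": {"slide": [[-15.8,-5.4,0],[-16.5,-2.9,0],[-16.7,-0.4,0],[-16.6,2.1,0],[-16.1,4.6,0],[0,0,0]], "angular": [[0,0,8.7],[0,0,8.7],[0,0,8.7],[0,0,8.7],[0,0,8.7],[0,0,0]], "jaw": [0.48,0.48,0.48,0.48,0.48,0.48]}}

```text
clock: 11.35
position: [0.5189, -0.1884, 0.0311]
orientation: [-2.227, 2.215, 0.001]
contact_force: [-0.3, -0.7, -0.3]
gripper_width: 0.479
```

Run:
```python
from h import *
s=get_state();print(s['contact_force'],s["gripper_width"]);plan([.53,-.19,.005],0,1)
c=calibration('wrist');a=grab_frame('wrist');green(a,c,.04);save("pics/w9.png",a)
L=[];
for n in("scene","side"):
    for b in blobs(n,4,{"scene":(150,80,290,200),"side":(200,150,400,345)}[n]):print(n,b[0],b[1])
```

```text
[-0.29796341 -0.67240824 -0.32361771] 0.478717917847272
at [ 0.5189 -0.1884  0.0311] turn [-0.01  0.05  0.33] slide no-turn [  1.7 -11.1  26.1]
0 [1.7, -11.1, 26.1] [-0.01, 0.05, 0.33]
[ 281   38   75   72 1308] [321.1  65.6] [ 0.6102 -0.2174] [ 0.6234 -0.2018] [ 0.5894 -0.2353]
[ 220  130   74   53 1728] [256.5 158.7] [ 0.5629 -0.1862] [ 0.5775 -0.1738] [ 0.5508 -0.2017]
[ 394  131   64   84 1354] [425.  173.5] [ 0.5566 -0.2817] [ 0.5794 -0.2591] [ 0.5309 -0.3095]
[ 336  183   78   61 1817] [374.1 212.8] [ 0.5332 -0.2521] [ 0.5505 -0.231 ] [ 0.5125 -0.2799]
scene 78 [203.4 153.7]
scene 89 [216.2 153.3]
scene 64 [233.6 170.7]
scene 51 [214.7 174.2]
side 40 [313.7 253.1]
side 38 [295.4 261.6]
```

View pics/w9.png

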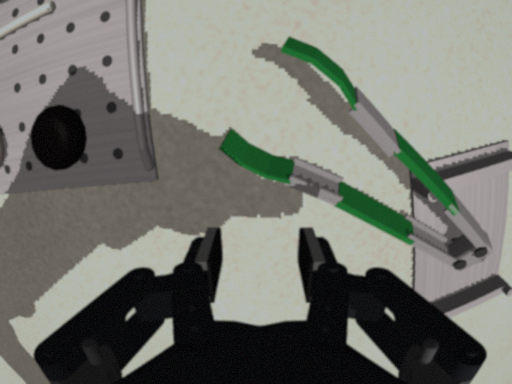

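That view shows the tongs slipped free and still sit at the rest's left corner, tips at (285,45) and (225,140), head at (465,250). I'll lift clear, come down inside the rest with shut fingers, and push the rear part of the tongs left, off onto bare table.

Run:
```python
from h import *
for n,u,v in (("SL",(216.2,153.3),(295.4,261.6)),("SR",(203.4,153.7),(313.7,253.1))): print(n,tri("scene",u,"side",v))
# head screws in w9
c=calibration('wrist')
for q in [(460,263),(481,251),(459,243)]:print("head",onz("wrist",q,.03,c).round(4))
plan([.529,-.367,.12],13,5)
```

```text
SL (array([ 0.5216, -0.2617,  0.0173]), np.float64(0.0045))
SR (array([ 0.5543, -0.2849,  0.0375]), np.float64(0.0028))
head [ 0.4865 -0.3402  0.03  ]
head [ 0.4948 -0.3597  0.03  ]
head [ 0.5041 -0.3329  0.03  ]
at [ 0.5198 -0.1906  0.0316] turn [ -0.12  -0.03 -12.73] slide no-turn [176.5  -8.6 -88.3]
0 [35.3, -1.7, -17.7] [-0.02, -0.01, -2.55]
1 [35.3, -0.1, -17.7] [-0.02, -0.01, -2.55]
2 [35.3, 1.4, -17.7] [-0.02, -0.01, -2.55]
3 [35.2, 3.0, -17.7] [-0.02, -0.01, -2.55]
4 [35.0, 4.6, -17.7] [-0.02, -0.01, -2.55]
```

Call:
{"name": "servo_tool", "arguments": {"slide": [[0,0,-50],[35,-6,-39],[35,-4,0],[35,-3,0],[35,-1,0],[31,0,0],[0,0,0]], "angular": [[0,0,0],[0,0,-2.6],[0,0,-2.6],[0,0,-2.6],[0,0,-2.6],[0,0,-2.6],[0,0,0]], "jaw": [0,0,0,0,0,0,0]}}

```text
clock: 12.38
position: [0.5477, -0.3636, 0.1207]
orientation: [2.457, -1.957, 0.004]
contact_force: [0.2, 0.1, -0.1]
gripper_width: -0.002
```

Run:
```python
from h import *
plan([.539,-.362,.022],13,1)
c=calibration('wrist');a=grab_frame('wrist');green(a,c,.03);cv2.imwrite('pics/w10.png',a[:,:,::-1])
R=Rt(13);d=np.array([-.574,.819,0]);print("d tool",R.T@d)
```

```text
at [ 0.5477 -0.3636  0.1207] turn [-0.08 -0.14 -0.05] slide no-turn [-3.8  8.3 98.7]
0 [-3.8, 8.3, 98.7] [-0.08, -0.14, -0.05]
[ 85  66  44  42 774] [108.2  84. ] [ 0.6083 -0.2119] [ 0.6234 -0.1994] [ 0.5889 -0.2226]
[ 70 114  40  35 610] [ 88.3 131.7] [ 0.562  -0.1969] [ 0.5774 -0.1875] [ 0.5484 -0.2083]
[ 142  126   64   66 1426] [173.5 158.3] [ 0.554  -0.2852] [ 0.5787 -0.264 ] [ 0.5291 -0.3099]
[ 125  157   60   49 1127] [153.6 182.1] [ 0.5284 -0.2698] [ 0.5477 -0.249 ] [ 0.5123 -0.2969]
d tool [-0.92713099  0.3750535   0.        ]
```

Call:
{"name": "servo_tool", "arguments": {"slide": [[-3.8,8.3,45],[0,0,38],[0,0,15.5],[-18.5,7.5,0],[-18.5,7.5,0],[-18.5,7.5,0],[-18.5,7.5,0],[0,0,0]], "angular": [[0,0,0],[0,0,0],[0,0,0],[0,0,0],[0,0,0],[0,0,0],[0,0,0],[0,0,0]], "jaw": [0,0,0,0,0,0,0,0]}}

```text
clock: 13.42
position: [0.4949, -0.2916, 0.0235]
orientation: [-2.46, 1.95, -0.005]
contact_force: [-0.2, -0.2, 1.1]
gripper_width: 0.002
```

```bash
cat >> h.py <<'E'
def survey():
    s=get_state();print(s["position"].round(4),s["contact_force"].round(1),s["gripper_width"].round(3),s["clock"])
    c=calibration('wrist');a=grab_frame('wrist');green(a,c,.02);cv2.imwrite('pics/last.png',a[:,:,::-1])
    B={n:[b[1] for b in blobs(n,8,{"scene":(150,60,300,200),"side":(180,150,400,360)}[n])] for n in("scene","side")}
    for u in B["scene"]:
        for v in B["side"]:
            P,e=tri("scene",u,"side",v)
            if e<.006 and -.01<P[2]<.3: print("tri",u,v,P,e)
E
python3 -c "
from h import *
survey()"
```

```text
Traceback (most recent call last):
  File "h.py", line 55, in survey
    s=get_state();print(s["position"].round(4),s["contact_force"].round(1),s["gripper_width"].round(3),s["clock"])
                                                                           ^^^^^^^^^^^^^^^^^^^^^^^^
AttributeError: 'float' object has no attribute 'round'
```

```bash
sed -i 's/s\["gripper_width"\].round(3)/round(s["gripper_width"],3)/' h.py
python3 -c "
from h import *
survey()"
```

```text
[ 0.4949 -0.2916  0.0235] [-0.2 -0.2  1.1] 0.002 13.425
[206   0  27  17 305] [221.3   6. ] [ 0.6124 -0.2426] [ 0.6156 -0.2403] [ 0.6076 -0.2486]
[305   0  38  19 401] [324.8   6.1] [ 0.6261 -0.2961] [ 0.6298 -0.296 ] [ 0.6202 -0.3006]
[ 192   67   38  116 3193] [209.5 121.5] [ 0.5491 -0.2507] [ 0.5781 -0.2451] [ 0.5138 -0.2485]
[ 241   79   66  133 3757] [273. 144.] [ 0.5447 -0.2868] [ 0.5794 -0.2811] [ 0.5037 -0.2819]
```

Call:
{"name": "servo_tool", "arguments": {"slide": [[8,0,0],[0,-25,0],[-18,0,0],[-18,0,0],[-18,0,0],[-16,0,0],[0,0,0]], "angular": [[0,0,0],[0,0,0],[0,0,0],[0,0,0],[0,0,0],[0,0,0],[0,0,0]], "jaw": [0,0,0,0,0,0,0]}}

```text
clock: 14.45
position: [0.5037, -0.224, 0.0219]
orientation: [-2.462, 1.949, 0.0]
contact_force: [0.3, -0.4, -0.2]
gripper_width: -0.004
```

```bash
python3 -c "
from h import *
survey()"
```

```text
[ 0.5037 -0.224   0.0219] [ 0.3 -0.4 -0.2] -0.004 14.45
[282   0  44  42 638] [298.9  17.4] [ 0.6235 -0.2163] [ 0.6357 -0.2216] [ 0.6092 -0.2138]
[372  62  59  55 562] [407.8  89.7] [ 0.6039 -0.2858] [ 0.6244 -0.2947] [ 0.5834 -0.2707]
[ 187   93   72   99 1577] [223.3 137.6] [ 0.5512 -0.1925] [ 0.5769 -0.1988] [ 0.5169 -0.1784]
[ 233  154   91   81 1029] [283.  192.5] [ 0.5286 -0.2311] [ 0.5547 -0.2456] [ 0.4969 -0.2097]
tri [224.6 158.6] [287.5 256.1] [ 0.5249 -0.2337  0.0103] 0.0009
tri [198.4 169.2] [323.6 250.5] [ 0.5948 -0.2837  0.0107] 0.0008
tri [210.5 184.8] [313.1 229. ] [ 0.6308 -0.2236  0.0128] 0.0043
```

Call:
{"name": "servo_tool", "arguments": {"slide": [[4,0,-50],[-4,-6,-60],[-4,-6,-60],[0,0,0]], "angular": [[0,0,0],[0,0,10.4],[0,0,10.4],[0,0,10.4]], "jaw": [0,0.5,1,1]}}

```text
clock: 15.1
position: [0.519, -0.2222, 0.197]
orientation: [-1.832, 2.542, -0.012]
contact_force: [-1.3, 0.5, -1.1]
gripper_width: 0.637
```

Call:
{"name": "servo_tool", "arguments": {"slide": [[0,0,0],[0,0,0]], "angular": [[0,0,10],[0,0,0]], "jaw": [1,1]}}

```text
clock: 15.35
position: [0.5156, -0.2209, 0.1921]
orientation: [-1.617, 2.692, -0.002]
contact_force: [0.4, -0.4, -0.7]
gripper_width: 0.997
```

Run:
```python
from h import *
s=get_state();print(s["position"],s["orientation"],s["clock"])
c=calibration('wrist');a=grab_frame('wrist');green(a,c,.018);cv2.imwrite('pics/w11.png',a[:,:,::-1])
```

```text
[ 0.51555755 -0.22094989  0.19212953] [-1.61687124e+00  2.69193620e+00 -1.71653660e-03] 15.35
[272  53   7  39 100] [275.8  71. ] [ 0.5982 -0.2846] [ 0.6165 -0.2932] [ 0.5805 -0.2705]
[209  55  10  38 146] [212.5  73.5] [ 0.629  -0.2227] [ 0.6474 -0.2326] [ 0.6086 -0.2166]
[221 123  11  49 241] [226. 147.] [ 0.5495 -0.1959] [ 0.5743 -0.2072] [ 0.5229 -0.1861]
[262 122   8  56 213] [265.2 149.2] [ 0.5263 -0.2335] [ 0.5528 -0.2491] [ 0.4988 -0.2162]
```

```bash
python3 -c "
from h import *
plan([.5232,-.2076,.008],-27,1)"
```

```text
at [ 0.5155 -0.2209  0.192 ] turn [-0.08  0.04 -0.9 ] slide no-turn [-15.2  -0.4 184. ]
0 [-15.2, -0.4, 184.0] [-0.08, 0.04, -0.9]
```

Call:
{"name": "servo_tool", "arguments": {"slide": [[-15.2,-0.4,40],[0,0,45],[0,0,40],[0,0,30],[0,0,19],[0,0,9],[0,0,0]], "angular": [[0,0,-0.9],[0,0,0],[0,0,0],[0,0,0],[0,0,0],[0,0,0],[0,0,0]], "jaw": [1,1,1,1,1,1,1]}}

```text
clock: 16.27
position: [0.5235, -0.2074, 0.0091]
orientation: [-1.637, 2.679, -0.001]
contact_force: [-0.3, 0.4, -0.3]
gripper_width: 0.998
```

Call:
{"name": "servo_tool", "arguments": {"slide": [[0,0,0],[0,0,0],[0,0,0],[0,0,0],[0,0,0],[0,0,0]], "angular": [[0,0,0],[0,0,0],[0,0,0],[0,0,0],[0,0,0],[0,0,0]], "jaw": [0.75,0.6,0.52,0.46,0.42,0.42]}}

```text
clock: 17.02
position: [0.5234, -0.2071, 0.009]
orientation: [-1.637, 2.68, -0.001]
contact_force: [-0.0, 0.8, -0.1]
gripper_width: 0.419
```

Run:
```python
from h import *
s=get_state();print(s["position"],s["contact_force"],s["wrist_torque"],s["gripper_width"],s["clock"])
c=calibration('wrist');a=grab_frame('wrist');green(a,c,.018);cv2.imwrite('pics/w12.png',a[:,:,::-1])
R=Ro.from_rotvec(s["orientation"]).as_matrix();print(R.round(3))
```

```text
[ 0.52336256 -0.20713875  0.00902302] [-0.02925925  0.75241044 -0.0734771 ] [ 0.00796816  0.01709199 -0.01768107] 0.418997299920747 17.025
[ 182    5   23   87 1025] [191.1  46.8] [ 0.6284 -0.2233] [ 0.6485 -0.2329] [ 0.6069 -0.216 ]
[ 317    5   22   87 1000] [329.1  46.4] [ 0.5979 -0.2834] [ 0.6171 -0.2941] [ 0.579  -0.2705]
[ 206  155   27  113 1123] [218.8 199.2] [ 0.5531 -0.1982] [ 0.575  -0.2071] [ 0.5143 -0.1814]
[ 289  155   26  113 1080] [301.8 197.7] [ 0.5339 -0.2374] [ 0.5534 -0.2494] [ 0.4967 -0.2157]
[[-0.457 -0.89   0.002]
 [-0.89   0.457  0.   ]
 [-0.001 -0.001 -1.   ]]
```

The tips barely moved, so the jaw fraction isn't linear in opening and the first grip was hardly a squeeze. I'll close further, watching the tip gap.

Call:
{"name": "servo_tool", "arguments": {"slide": [[0,0,0],[0,0,0],[0,0,0]], "angular": [[0,0,0],[0,0,0],[0,0,0]], "jaw": [0.37,0.34,0.34]}}

```text
clock: 17.45
position: [0.5234, -0.2071, 0.009]
orientation: [-1.637, 2.68, -0.001]
contact_force: [0.5, 0.3, 0.1]
gripper_width: 0.343
```

Run:
```python
from h import *
s=get_state();print(s["position"],s["contact_force"],s["gripper_width"],s["clock"])
c=calibration('wrist');a=grab_frame('wrist');green(a,c,.018)
```

```text
[ 0.52338747 -0.20713293  0.00901369] [0.47742303 0.28987095 0.11126572] 0.34281484467253015 17.45
[ 182    5   23   87 1025] [191.1  46.7] [ 0.6285 -0.2234] [ 0.6485 -0.2329] [ 0.6069 -0.216 ]
[317   5  22  86 986] [329.1  45.8] [ 0.5981 -0.2836] [ 0.6171 -0.2942] [ 0.5798 -0.2701]
[206 155  23  76 942] [217.2 191.3] [ 0.5572 -0.1996] [ 0.5748 -0.2076] [ 0.5379 -0.1883]
[292 156  23  77 970] [303. 192.] [ 0.5365 -0.2392] [ 0.5531 -0.2489] [ 0.5153 -0.2297]
```

Run:
```python
from h import *
a=grab_frame('wrist');b=grab_frame('side')
p=get_state()["position"];u=proj("side",p);print(u,proj("wrist",p),proj("wrist",p+[0,0,.03]))
x,y=int(u[0]),int(u[1])
cr=cv2.resize(b[y-50:y+50,x-40:x+60],(400,400),interpolation=cv2.INTER_CUBIC);print(x-40,y-50)
aa=cv2.resize(a[100:340,130:390],(400,369))
m=np.zeros((400,800,3),np.uint8);m[:369,:400]=aa;m[:,400:]=cr;save("pics/m13.png",m)
```

```text
[278.62635246 250.74735162] [259.68037328 230.180084  ] [259.59338793 256.93990732]
238 200
```

View pics/m13.png

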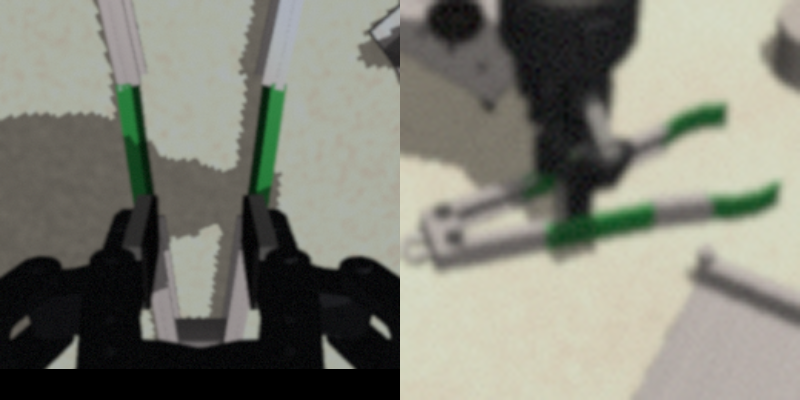

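The left half shows the pads at crop (150,250) and (250,250). In the right half the near sleeve at (600,225) is fully visible in front of the finger, so the fingers seem to be inside or above the sleeves rather than outside. I'll compute the fingertip height.

Run:
```python
from h import *
s=get_state();p=s["position"];R=Ro.from_rotvec(s["orientation"]).as_matrix();f,l=-R[:,1],-R[:,0]
c=calibration("wrist")
for z in (0,.01,.02,.03,.04):
  for fw in (-.011,0,.011):
    q=p*[1,1,0]+[0,0,z]+f*fw; a=proj("wrist",q+l*.015,c);b=proj("wrist",q-l*.015,c)
    print(z,fw,a.round(1),b.round(1),"half-open mm",round(31.5/((b-a)[0]/30),1))
# where sleeves' rear: origin and pads lateral
for z in (.0,.02,.04): print(z,[proj("side",p*[1,1,0]+[0,0,z]+l*w).round(1).tolist() for w in(-.03,-.015,.015,.03)])
```

```text
0 -0.011 [235.6 239.6] [283.8 239.6] half-open mm 19.6
0 0 [235.  223.6] [284.4 223.6] half-open mm 19.1
0 0.011 [234.5 206.8] [285.  206.8] half-open mm 18.7
0.01 -0.011 [234.3 247.4] [285.  247.4] half-open mm 18.6
0.01 0 [233.7 230.8] [285.7 230.8] half-open mm 18.2
0.01 0.011 [233.  213.2] [286.3 213.3] half-open mm 17.7
0.02 -0.011 [232.9 256. ] [286.4 256. ] half-open mm 17.7
0.02 0 [232.2 238.8] [287.1 238.8] half-open mm 17.2
0.02 0.011 [231.4 220.5] [287.9 220.5] half-open mm 16.7
0.03 -0.011 [231.4 265.5] [287.8 265.5] half-open mm 16.8
0.03 0 [230.5 247.7] [288.7 247.7] half-open mm 16.2
0.03 0.011 [229.7 228.6] [289.6 228.6] half-open mm 15.8
0.04 -0.011 [229.7 276.1] [289.4 276.1] half-open mm 15.8
0.04 0 [228.7 257.7] [290.5 257.7] half-open mm 15.3
0.04 0.011 [227.7 237.8] [291.5 237.8] half-open mm 14.8
0.0 [[283.3, 262.8], [280.9, 258.0], [276.3, 248.6], [274.0, 244.2]]
0.02 [[283.6, 257.3], [281.1, 252.4], [276.4, 243.1], [274.1, 238.6]]
0.04 [[283.9, 251.5], [281.4, 246.6], [276.6, 237.3], [274.3, 232.8]]
```

Fingertips appear to be near z≈0.02, just above the sleeves, so I was too high. I'll open and feel downward for the table.

Call:
{"name": "servo_tool", "arguments": {"slide": [[0,0,-3],[0,0,0],[0,0,0],[0,0,8],[0,0,5],[0,0,0]], "angular": [[0,0,0],[0,0,0],[0,0,0],[0,0,0],[0,0,0],[0,0,0]], "jaw": [0.6,0.75,0.75,0.75,0.75,0.75]}}

```text
clock: 18.35
position: [0.5229, -0.207, -0.0017]
orientation: [-1.637, 2.68, 0.001]
contact_force: [0.2, 0.9, 0.3]
gripper_width: 0.75
```

Call:
{"name": "servo_tool", "arguments": {"slide": [[0,0,4],[0,0,0]], "angular": [[0,0,0],[0,0,0]], "jaw": [0.7,0.7]}}

```text
clock: 18.6
position: [0.5232, -0.2071, -0.0052]
orientation: [-1.637, 2.68, -0.0]
contact_force: [0.5, 0.6, 0.7]
gripper_width: 0.7
```

Call:
{"name": "servo_tool", "arguments": {"slide": [[0,0,4],[0,0,0],[0,0,0]], "angular": [[0,0,0],[0,0,0],[0,0,0]], "jaw": [0.6,0.55,0.55]}}

```text
clock: 18.98
position: [0.5233, -0.2071, -0.0091]
orientation: [-1.637, 2.68, -0.0]
contact_force: [0.7, -0.4, -0.5]
gripper_width: 0.551
```

Call:
{"name": "servo_tool", "arguments": {"slide": [[0,0,0],[0,0,0],[0,0,0]], "angular": [[0,0,0],[0,0,0],[0,0,0]], "jaw": [0.47,0.43,0.43]}}

```text
clock: 19.35
position: [0.524, -0.2075, -0.0081]
orientation: [-1.636, 2.679, -0.002]
contact_force: [-0.5, 0.9, 7.0]
gripper_width: 0.43
```

Run:
```python
from h import *
s=get_state();print(s["position"],s["contact_force"],s["gripper_width"],s["clock"])
c=calibration('wrist');a=grab_frame('wrist');green(a,c,.018)
```

```text
[ 0.52403542 -0.2075194  -0.00810214] [-0.54929916  0.94036257  7.04293716] 0.430268656757483 19.35
[ 199    0   21   90 1114] [207.9  40.5] [ 0.6234 -0.2336] [ 0.6395 -0.2436] [ 0.6029 -0.226 ]
[ 300    0   20   90 1063] [311.   40.2] [ 0.6033 -0.2729] [ 0.6206 -0.2803] [ 0.5852 -0.2606]
[ 216  163   20  123 1594] [226.2 221.5] [ 0.5466 -0.2012] [ 0.5726 -0.2131] [ 0.5132 -0.1843]
[ 284  163   19  123 1550] [292.9 222.9] [ 0.5314 -0.2292] [ 0.5576 -0.2423] [ 0.4988 -0.2124]
```

Now the tips have come in from 68 to about 45 mm, so this is a real squeeze. Lifting.

Call:
{"name": "servo_tool", "arguments": {"slide": [[0,0,-4],[0,0,-10],[0,0,-20],[0,0,-30],[0,0,-30],[0,0,0]], "angular": [[0,0,0],[0,0,0],[0,0,0],[0,0,0],[0,0,0],[0,0,0]], "jaw": [0.43,0.43,0.43,0.43,0.43,0.43]}}

```text
clock: 20.15
position: [0.525, -0.2079, 0.0882]
orientation: [-1.634, 2.676, -0.007]
contact_force: [-0.1, 0.2, -1.7]
gripper_width: 0.436
```

Run:
```python
from h import *
survey()
s=get_state();print(s["wrist_torque"])
```

```text
[ 0.525  -0.2079  0.0882] [-0.1  0.2 -1.7] 0.436 20.15
[ 199    0   21   91 1095] [207.9  40.9] [ 0.6482 -0.2276] [ 0.6764 -0.2451] [ 0.6131 -0.2129]
[ 300    0   20   91 1071] [310.9  40.8] [ 0.6133 -0.2958] [ 0.6438 -0.3085] [ 0.5807 -0.2759]
[ 217  163   19  123 1591] [226.4 221.2] [ 0.5157 -0.172 ] [ 0.5604 -0.1923] [ 0.4577 -0.143 ]
[ 284  163   19  123 1442] [293.1 220.2] [ 0.4914 -0.2214] [ 0.5336 -0.2446] [ 0.4346 -0.1884]
tri [195.6 150.5] [327.1 217.4] [ 0.6029 -0.2739  0.1067] 0.0026
tri [204. 161.] [317.1 204.7] [ 0.6234 -0.2337  0.1056] 0.0005
[ 0.02268279 -0.03796609 -0.0026713 ]
```

The tongs are held rigidly and level: tip midpoint 99 mm ahead of the TCP, 18 mm above it. Next I move to hover over the white stone.

```bash
python3 -c "
from h import *
plan([.4785,.005,.1],6.3,7)"
```

```text
at [ 0.5229 -0.2067  0.0849] turn [ -0.06   0.06 -33.45] slide no-turn [-168.2  136.1  -14.9]
0 [-24.0, 19.4, -2.1] [-0.01, 0.01, -4.78]
1 [-25.6, 17.4, -2.1] [-0.01, 0.01, -4.78]
2 [-26.9, 15.2, -2.1] [-0.01, 0.01, -4.78]
3 [-28.1, 12.9, -2.1] [-0.01, 0.01, -4.78]
4 [-29.1, 10.5, -2.1] [-0.01, 0.01, -4.78]
5 [-29.8, 8.1, -2.1] [-0.01, 0.01, -4.78]
6 [-30.4, 5.5, -2.2] [-0.01, 0.01, -4.78]
```

Call:
{"name": "servo_tool", "arguments": {"slide": [[-12,10,-10],[-24,19,-4],[-26,16,-1],[-28,14,0],[-29,12,0],[-29,9,0],[-28,7,0],[-18,3,0]], "angular": [[0,0,-2.4],[0,0,-4.8],[0,0,-4.8],[0,0,-4.8],[0,0,-4.8],[0,0,-4.8],[0,0,-4.8],[0,0,-2.2]], "jaw": [0.43,0.43,0.43,0.43,0.43,0.43,0.43,0.43]}}

```text
clock: 21.3
position: [0.4757, 0.0067, 0.1]
orientation: [-2.343, 2.091, -0.0]
contact_force: [0.9, 0.2, -0.9]
gripper_width: 0.433
```

Call:
{"name": "servo_tool", "arguments": {"slide": [[0,0,0],[0,0,0]], "angular": [[0,0,0],[0,0,0]], "jaw": [0.43,0.43]}}

```text
clock: 21.55
position: [0.4768, 0.0037, 0.1002]
orientation: [-2.336, 2.099, -0.002]
contact_force: [0.2, 0.1, -0.7]
gripper_width: 0.429
```

Run:
```python
from h import *
plan([.4785,.005,.05],6.3,1)
s=get_state();p=s["position"];R=Ro.from_rotvec(s["orientation"]).as_matrix();f,l=-R[:,1],-R[:,0]
c=calibration('wrist');a=grab_frame('wrist');cv2.imwrite('pics/w14.png',a[:,:,::-1])
green(a,c,p[2]+.026)
h=cv2.cvtColor(a,cv2.COLOR_RGB2HSV)
u=proj("wrist",[.577,.015,.046],c);print("expected stone px",u)
x0,y0=int(u[0]),int(u[1])
m=cv2.inRange(h,(0,0,190),(180,40,255))
n,L,st,ce=cv2.connectedComponentsWithStats(m)
for i in range(1,n):
    if st[i,4]>150: print("white",st[i],ce[i].round(1),onz("wrist",ce[i],.046,c).round(4))
m=cv2.inRange(h,(0,0,0),(180,255,45));m[:, :]=m;n,L,st,ce=cv2.connectedComponentsWithStats(m)
for i in range(1,n):
    if st[i,4]>150: print("dark",st[i],ce[i].round(1),onz("wrist",ce[i],.046,c).round(4))
sc=grab_frame("scene");hs=cv2.cvtColor(sc,cv2.COLOR_RGB2HSV)
print(a[max(y0-2,0):y0+3:2,x0-2:x0+3:2].tolist(), sc[193:198:2,293:298:2].tolist())
```

```text
at [0.4768 0.0037 0.1002] turn [-0.11 -0.02 -0.17] slide no-turn [-1.1 -1.7 50.2]
0 [-1.1, -1.7, 50.2] [-0.11, -0.02, -0.17]
[ 199    0   21   90 1133] [207.6  40.2] [0.5744 0.0371] [0.5932 0.0374] [0.553  0.0318]
[ 300    0   20   90 1054] [311.   39.6] [ 0.5794 -0.007 ] [ 0.5976 -0.0035] [ 0.5571 -0.0066]
[ 217  163   19  122 1442] [226.4 219.5] [0.4933 0.0218] [0.5206 0.0253] [0.4559 0.0161]
[ 284  163   19  123 1498] [293.  223.5] [ 0.4946 -0.01  ] [ 0.524  -0.0063] [ 0.4584 -0.0133]
expected stone px [259.52551983  59.91967729]
white [243  46  16  30 294] [251.   60.4] [0.576  0.0208 0.046 ]
white [269  48  16  36 317] [276.   66.1] [0.5739 0.0033 0.046 ]
white [  288    86   166   209 12528] [360.4 198.1] [ 0.4852 -0.0738  0.046 ]
white [272 119  13  24 154] [278.8 129.1] [ 0.5299 -0.0038  0.046 ]
white [379 129  41  20 270] [397.7 140.1] [ 0.5344 -0.0956  0.046 ]
white [ 28 154  33  38 238] [ 47.1 169.6] [0.4815 0.1924 0.046 ]
white [ 239  175   47  147 3273] [264.  246.1] [ 0.437  -0.0037  0.046 ]
white [ 106  185  101  102 3460] [157.2 233.6] [0.4371 0.0841 0.046 ]
white [217 287  11  32 166] [222.9 306.1] [0.3696 0.026  0.046 ]
dark [300   0  12  85 353] [307.   31.8] [ 0.6017 -0.0155  0.046 ]
dark [ 128   54   50   50 1905] [152.1  78.7] [0.5588 0.0909 0.046 ]
dark [ 340   54   50   49 1431] [363.4  76.9] [ 0.5761 -0.0601  0.046 ]
dark [228 165   8 106 237] [231.5 213.9] [0.4621 0.0242 0.046 ]
dark [284 166   7 105 168] [287.2 223.5] [ 0.4587 -0.0193  0.046 ]
dark [   37   231   446   153 36970] [258.5 332.1] [ 0.3396 -0.0096  0.046 ]
[[[185, 189, 201], [159, 156, 159], [141, 132, 124]], [[179, 183, 192], [150, 142, 141], [141, 132, 126]], [[179, 181, 191], [147, 137, 135], [142, 132, 125]]] [[[112, 103, 97], [112, 102, 96], [168, 172, 170]], [[113, 105, 97], [156, 158, 157], [168, 172, 170]], [[118, 109, 102], [168, 173, 173], [168, 170, 163]]]
```

Run:
```python
from h import *
# stones: silhouette centre <-> centre at z=.035
sc=cv2.cvtColor(cv2.imread("pics/scene0.png"),cv2.COLOR_BGR2HSV)
m=np.zeros(sc.shape[:2],np.uint8);m[183:207,283:308]=cv2.inRange(sc,(0,0,165),(180,45,255))[183:207,283:308]
n,L,st,ce=cv2.connectedComponentsWithStats(m);i=1+st[1:,4].argmax();print("scene white",st[i],ce[i],onz("scene",ce[i],.035))
c0={'K':calibration("wrist")["K"],'R':np.array([[9.99998821e-01,3.84227173e-04,-1.48689472e-03],[8.10477791e-04,-9.54425587e-01,2.98447887e-01],[-1.30445858e-03,-2.98448741e-01,-9.54424773e-01]]),'t':np.array([-0.67369854,-0.03891498,0.38024639])}
w=cv2.cvtColor(cv2.imread("pics/wrist0.png"),cv2.COLOR_BGR2HSV)
m=np.zeros(w.shape[:2],np.uint8);m[128:175,152:202]=cv2.inRange(w,(0,0,185),(180,45,255))[128:175,152:202]
n,L,st,ce=cv2.connectedComponentsWithStats(m);i=1+st[1:,4].argmax();print("w0 white",st[i],ce[i],onz("wrist",ce[i],.035,c0))
for q in [(162,82),(184,211)]:print("w0 dark",onz("wrist",q,.035,c0))
c=calibration("wrist")
for q in [(152.6,78.7),(364.5,78)]:print("now dark",onz("wrist",q,.035,c))
g=cv2.GaussianBlur(cv2.cvtColor(cv2.imread("pics/w14.png"),cv2.COLOR_BGR2GRAY),(3,3),0)[30:110,215:305]
H=cv2.HoughCircles(g,cv2.HOUGH_GRADIENT,1.5,15,param1=90,param2=12,minRadius=18,maxRadius=28)
if H is not None:
    for x,y,r in H[0][:4]:print("hough",x+215,y+30,r,onz("wrist",(x+215,y+30),.046,c),onz("wrist",(x+215,y+30),.035,c))
```

```text
scene white [289 189  13  10  98] [294.80612245 193.68367347] [0.56824001 0.0112653  0.035     ]Traceback (most recent call last):
  File "<stdin>", line 9, in <module>
ValueError: attempt to get argmax of an empty sequence
```

Run:
```python
from h import *
print("scene@.046",onz("scene",(294.8,193.7),.046))
c0={'K':calibration("wrist")["K"],'R':np.array([[9.99998821e-01,3.84227173e-04,-1.48689472e-03],[8.10477791e-04,-9.54425587e-01,2.98447887e-01],[-1.30445858e-03,-2.98448741e-01,-9.54424773e-01]]),'t':np.array([-0.67369854,-0.03891498,0.38024639])}
w=cv2.imread("pics/wrist0.png");print("centre/rack colour",w[151,177],w[120,180])
G=cv2.cvtColor(w,cv2.COLOR_BGR2GRAY).astype(int);print(G[151,152:206:2].tolist(),G[128:176:2,177].tolist())
H=cv2.HoughCircles(G.astype(np.uint8)[120:185,140:215],cv2.HOUGH_GRADIENT,1.5,20,param1=80,param2=10,minRadius=12,maxRadius=20)
for x,y,r in H[0][:2]:print("w0 hough",x+140,y+120,r,onz("wrist",(x+140,y+120),.046,c0).round(4),onz("wrist",(x+140,y+120),.035,c0).round(4))
for q in [(162,82),(184,211)]:print("w0 dark",onz("wrist",q,.035,c0).round(4))
c=calibration("wrist")
for q in [(152.6,78.7),(364.5,78)]:print("now dark",onz("wrist",q,.035,c).round(4))
g=cv2.cvtColor(cv2.imread("pics/w14.png"),cv2.COLOR_BGR2GRAY)
H=cv2.HoughCircles(g[30:110,215:305],cv2.HOUGH_GRADIENT,1.5,15,param1=80,param2=10,minRadius=18,maxRadius=28)
if H is not None:
    for x,y,r in H[0][:4]:print("hough",x+215,y+30,r,onz("wrist",(x+215,y+30),.046,c).round(4))
print(g[60,222:300:3].tolist());print(g[24:110:3,252].tolist());print(g[24:110:3,262].tolist())
```

```text
scene@.046 [0.57571452 0.01361286 0.046     ]
centre/rack colour [160 153 148] [126 126 131]
[134, 135, 131, 135, 132, 145, 150, 150, 149, 151, 149, 148, 151, 151, 150, 149, 150, 145, 130, 99, 64, 98, 128, 129, 132, 131, 131] [130, 119, 71, 67, 83, 118, 137, 148, 151, 149, 149, 149, 149, 151, 151, 150, 150, 150, 148, 138, 127, 135, 135, 136]
w0 hough 176.75 150.75 15.75 [0.5785 0.0157 0.046 ] [0.5753 0.0136 0.035 ]
w0 hough 205.25 162.75 15.6 [0.6116 0.0011 0.046 ] [ 0.6095 -0.0014  0.035 ]
w0 dark [0.5606 0.0959 0.035 ]
w0 dark [ 0.5786 -0.0632  0.035 ]
now dark [0.5593 0.0942 0.035 ]
now dark [ 0.5768 -0.0652  0.035 ]
hough 259.25 65.25 27.15 [0.5732 0.0144 0.046 ]
hough 241.25 75.75 27.15 [0.5646 0.026  0.046 ]
hough 250.25 93.75 27.15 [0.5526 0.0185 0.046 ]
hough 269.75 89.25 25.5 [0.5572 0.0054 0.046 ]
[153, 153, 152, 142, 84, 141, 173, 186, 187, 190, 189, 192, 161, 133, 134, 134, 133, 168, 190, 189, 187, 179, 151, 158, 159, 161]
[85, 104, 110, 116, 153, 146, 152, 181, 189, 189, 190, 190, 189, 191, 191, 190, 191, 146, 113, 106, 98, 84, 77, 90, 87, 90, 89, 87, 91]
[157, 156, 151, 143, 89, 95, 111, 116, 123, 135, 132, 134, 132, 134, 132, 131, 130, 129, 120, 111, 104, 95, 77, 168, 167, 169, 171, 167, 170]
```

The tips are already centred over the stone to about 1 mm. I'll descend to just above it and widen the tongs.

Call:
{"name": "servo_tool", "arguments": {"slide": [[-0.5,-1,25],[0,0,20],[0,0,8],[0,0,0],[0,0,0],[0,0,0]], "angular": [[0,0,0],[0,0,0],[0,0,0],[0,0,0],[0,0,0],[0,0,0]], "jaw": [0.43,0.43,0.43,0.45,0.465,0.465]}}

```text
clock: 22.4
position: [0.4782, 0.0053, 0.0477]
orientation: [-2.337, 2.096, -0.003]
contact_force: [-0.6, 0.4, -0.3]
gripper_width: 0.466
```

Run:
```python
from h import *
s=get_state();p=s["position"];print(p,s["contact_force"],s["gripper_width"],s["clock"])
c=calibration('wrist');a=grab_frame('wrist');cv2.imwrite('pics/w15.png',a[:,:,::-1])
green(a,c,p[2]+.026)
g=cv2.cvtColor(a,cv2.COLOR_RGB2GRAY)
print(proj("wrist",[.576,.0138,.046],c),proj("wrist",[.576,.0138,.035],c))
for r in(30,45,55):print(r,g[r,190:330:4].tolist())
print(g[0:130:4,250].tolist())
```

```text
[0.47819266 0.0053064  0.04765563] [-0.58653918  0.37907061 -0.32685243] 0.4655061133696032 22.4
[ 191    0   23   90 1218] [200.5  40.6] [0.5754 0.0419] [0.5944 0.0427] [0.5541 0.0364]
[ 306    0   22   90 1139] [318.2  39.9] [ 0.5812 -0.0084] [ 0.5996 -0.0052] [ 0.5589 -0.0075]
[ 212  163   22  122 1516] [223. 220.] [0.4942 0.025 ] [0.5218 0.0283] [0.4571 0.0189]
[ 286  163   22  123 1545] [296.1 220.9] [ 0.4975 -0.0097] [ 0.5256 -0.0069] [ 0.4598 -0.0115]
[264.69137267  53.15846291] [264.37778783  55.93070179]
30 [100, 106, 73, 35, 130, 163, 165, 163, 163, 164, 164, 163, 164, 116, 141, 174, 183, 193, 195, 196, 194, 195, 188, 173, 118, 95, 155, 163, 164, 163, 165, 62, 24, 109, 118]
45 [84, 107, 87, 35, 104, 164, 163, 162, 163, 161, 113, 142, 181, 193, 197, 201, 198, 198, 200, 199, 199, 199, 199, 200, 198, 198, 110, 133, 166, 165, 167, 47, 25, 118, 124]
55 [106, 108, 99, 36, 84, 160, 162, 163, 164, 139, 105, 166, 192, 197, 200, 199, 197, 198, 200, 201, 200, 201, 200, 199, 199, 197, 112, 102, 157, 165, 164, 36, 27, 122, 116]
[157, 166, 162, 163, 162, 163, 161, 148, 185, 196, 197, 199, 199, 200, 200, 202, 201, 201, 199, 196, 188, 166, 114, 172, 174, 171, 172, 172, 173, 176, 176, 174, 196]
```

Call:
{"name": "servo_tool", "arguments": {"slide": [[3,0,5],[0,0,10],[0,0,9],[0,0,4],[0,0,0]], "angular": [[0,0,0],[0,0,0],[0,0,0],[0,0,0],[0,0,0]], "jaw": [0.465,0.465,0.465,0.465,0.465]}}

```text
clock: 23.08
position: [0.4777, 0.0022, 0.0186]
orientation: [-2.338, 2.097, -0.001]
contact_force: [0.9, 0.4, -1.2]
gripper_width: 0.465
```

Run:
```python
from h import *
s=get_state();p=s["position"];print(p,s["contact_force"],s["gripper_width"],s["clock"])
c=calibration('wrist');a=grab_frame('wrist');cv2.imwrite('pics/w16.png',a[:,:,::-1])
green(a,c,p[2]+.026)
g=cv2.cvtColor(a,cv2.COLOR_RGB2GRAY)
for r in(30,40,50):print(r,g[r,190:330:4].tolist())
print(g[0:100:4,250].tolist())
```

```text
[0.47771587 0.00223935 0.0185681 ] [ 0.8991549  0.4294277 -1.1834066] 0.46516882954736827 23.075
[ 191    0   23   90 1205] [200.6  40.6] [0.5749 0.0387] [0.5939 0.0396] [0.5537 0.0333]
[ 306    0   22   90 1173] [317.9  40.2] [ 0.5805 -0.0113] [ 0.5991 -0.0082] [ 0.5585 -0.0106]
[ 212  163   22  123 1527] [223.  218.8] [0.4944 0.0219] [0.5213 0.0254] [0.456  0.0155]
[ 286  163   22  123 1647] [296.3 221.1] [ 0.497  -0.0129] [ 0.5253 -0.0111] [ 0.4594 -0.0163]
30 [93, 110, 72, 36, 126, 162, 162, 161, 130, 173, 192, 196, 199, 201, 200, 201, 200, 200, 201, 200, 201, 200, 200, 199, 200, 200, 191, 138, 91, 91, 91, 38, 27, 107, 119]
40 [149, 108, 88, 40, 115, 162, 140, 125, 169, 192, 197, 200, 201, 202, 200, 201, 201, 200, 200, 200, 200, 200, 203, 202, 202, 200, 200, 188, 112, 91, 94, 36, 24, 113, 120]
50 [121, 109, 98, 37, 97, 168, 115, 140, 176, 193, 196, 201, 201, 201, 200, 202, 202, 202, 202, 200, 201, 201, 203, 201, 201, 200, 200, 192, 134, 93, 93, 32, 28, 119, 130]
[163, 165, 150, 183, 197, 200, 201, 200, 201, 202, 201, 201, 200, 201, 203, 201, 202, 200, 201, 199, 188, 168, 111, 173, 172]
```

Centred: stone columns 219–300, tips 204–314. Closing on the stone.

Call:
{"name": "servo_tool", "arguments": {"slide": [[0,0,0],[0,0,0],[0,0,0],[0,0,0],[0,0,0],[0,0,0]], "angular": [[0,0,0],[0,0,0],[0,0,0],[0,0,0],[0,0,0],[0,0,0]], "jaw": [0.44,0.42,0.4,0.36,0.3,0.3], "grip_force": 40}}

```text
clock: 23.88
position: [0.4782, 0.0024, 0.0191]
orientation: [-2.338, 2.096, -0.002]
contact_force: [0.4, 1.1, 0.3]
gripper_width: 0.391
```

```bash
cat > chk.py <<'E'
from h import *
s=get_state();p=s["position"];print(p,s["contact_force"],s["gripper_width"],s["clock"])
c=calibration('wrist');a=grab_frame('wrist');cv2.imwrite('pics/chk.png',a[:,:,::-1])
green(a,c,p[2]+.026)
g=cv2.cvtColor(a,cv2.COLOR_RGB2GRAY)
for r in(30,50):print(r,g[r,190:330:4].tolist())
print(g[0:110:4,250].tolist())
E
python3 chk.py
```

```text
[0.47818309 0.00238088 0.0191154 ] [0.36772658 1.06578771 0.28321963] 0.3914597309769718 23.875
[ 205    0   21   91 1082] [213.4  40.3] [0.5758 0.0334] [0.5946 0.0336] [0.554  0.0295]
[ 294    0   20   90 1023] [305.  40.] [ 0.5802 -0.0056] [ 0.5985 -0.0016] [ 0.5583 -0.0061]
[ 221  163   16  122 1393] [228.9 218.4] [0.4954 0.0193] [0.5221 0.0229] [0.4574 0.0139]
[ 283  163   17  122 1479] [290.3 221. ] [ 0.4972 -0.0099] [ 0.5254 -0.0075] [ 0.4604 -0.0141]
30 [160, 159, 160, 88, 108, 109, 36, 104, 106, 164, 187, 196, 198, 199, 199, 201, 199, 200, 200, 200, 201, 201, 200, 200, 200, 196, 187, 109, 34, 55, 116, 147, 165, 166, 165]
50 [165, 165, 167, 133, 109, 112, 40, 132, 172, 193, 197, 200, 200, 200, 202, 201, 201, 201, 201, 202, 201, 201, 201, 200, 201, 200, 199, 191, 106, 59, 121, 155, 169, 170, 167]
[164, 164, 160, 170, 194, 199, 199, 199, 201, 200, 200, 200, 200, 201, 201, 201, 201, 200, 202, 198, 192, 174, 130, 166, 172, 170, 170, 173]
```

Stalled on the stone at 0.391. Lifting slowly.

Call:
{"name": "servo_tool", "arguments": {"slide": [[0,0,-3],[0,0,-8],[0,0,-12],[0,0,-15],[0,0,-20],[0,0,0]], "angular": [[0,0,0],[0,0,0],[0,0,0],[0,0,0],[0,0,0],[0,0,0]], "jaw": [0.3,0.3,0.3,0.3,0.3,0.3]}}

```text
clock: 24.68
position: [0.4793, 0.0025, 0.0788]
orientation: [-2.336, 2.094, -0.005]
contact_force: [0.8, -1.0, -1.6]
gripper_width: 0.393
```

```bash
python3 chk.py
python3 - <<'E'
from h import *
w=cv2.imread("pics/scene0.png");a=grab_frame("scene");h=cv2.cvtColor(a,cv2.COLOR_RGB2HSV)
m=np.zeros(h.shape[:2],np.uint8);m[180:260,390:460]=cv2.inRange(h,(98,90,30),(120,255,255))[180:260,390:460]
pts=cv2.findNonZero(m);x,y,ww,hh=cv2.boundingRect(pts)
print("bowl box",x,y,ww,hh)
# rim extreme columns at z=.045 ; centre via left/right extremes
def pr(X):return proj("scene",X)
from scipy.optimize import least_squares
t=np.linspace(0,2*np.pi,72)
def box(b):
    P=np.array([pr([b[0]+.058*np.cos(q),b[1]+.058*np.sin(q),.045]) for q in t]);return np.r_[P[:,0].min(),P[:,0].max(),P[:,1].min()]
r=least_squares(lambda b:box(b)-[x-.5,x+ww-.5,y-.5],[.474,.349]);print("bowl",r.x,r.fun)
b=grab_frame("side");h=cv2.cvtColor(b,cv2.COLOR_RGB2HSV);m=np.zeros(h.shape[:2],np.uint8);m[130:190,100:175]=cv2.inRange(h,(98,90,30),(120,255,255))[130:190,100:175]
x,y,ww,hh=cv2.boundingRect(cv2.findNonZero(m));print("side box",x,y,ww,hh)
def box2(q):
    P=np.array([proj("side",[q[0]+.058*np.cos(k),q[1]+.058*np.sin(k),.045]) for k in t]);return np.r_[P[:,0].min(),P[:,0].max(),P[:,1].min()]
r=least_squares(lambda q:box2(q)-[x-.5,x+ww-.5,y-.5],[.474,.349]);print("bowl side",r.x,r.fun)
E
```

```text
[0.47929497 0.00252678 0.07879661] [ 0.76322799 -0.95013814 -1.57732783] 0.3934764197295648 24.675
[ 205    0   21   90 1054] [213.8  39.7] [0.5771 0.0334] [0.5958 0.0336] [0.5555 0.0286]
[294   0  20  90 981] [305.   39.8] [ 0.5813 -0.0055] [ 0.5996 -0.0017] [ 0.5593 -0.006 ]
[ 221  163   16  122 1404] [229.1 222.1] [0.4944 0.0192] [0.5232 0.0217] [0.4582 0.0153]
[ 283  163   16  122 1299] [290.2 218.3] [ 0.4996 -0.0095] [ 0.5261 -0.0054] [ 0.4613 -0.0124]
30 [152, 154, 88, 87, 103, 105, 36, 66, 96, 156, 179, 188, 190, 192, 193, 193, 193, 193, 192, 193, 194, 193, 193, 191, 193, 188, 178, 150, 37, 56, 113, 152, 167, 165, 168]
50 [155, 140, 86, 77, 106, 108, 40, 121, 163, 185, 190, 192, 193, 193, 192, 192, 193, 194, 193, 193, 194, 192, 193, 192, 193, 192, 190, 182, 98, 66, 118, 151, 164, 163, 162]
[155, 149, 157, 158, 184, 191, 192, 192, 192, 193, 194, 193, 193, 194, 193, 193, 194, 194, 193, 195, 184, 169, 125, 89, 92, 90, 91, 88]
bowl box 404 196 43 36
bowl [0.48505291 0.34477561] [-1.25272944  1.23587851 -0.10498686]
side box 119 148 35 23
bowl side [0.47707917 0.33122622] [-2.06110159  2.09197368 -0.34048044]
```

Stone lifted and held. Now carry it to the bowl, at about (0.482, 0.340).

```bash
python3 -c "
from h import *
plan([.401,.283,.128],35,12)"
```

```text
at [0.4776 0.0025 0.0768] turn [ -0.08   0.   -28.75] slide no-turn [-287.2   45.6  -51.1]
0 [-23.9, 3.8, -4.3] [-0.01, 0.0, -2.4]
1 [-24.1, 2.8, -4.3] [-0.01, 0.0, -2.4]
2 [-24.2, 1.8, -4.3] [-0.01, 0.0, -2.4]
3 [-24.2, 0.8, -4.3] [-0.01, 0.0, -2.4]
4 [-24.2, -0.2, -4.3] [-0.01, 0.0, -2.4]
5 [-24.2, -1.3, -4.3] [-0.01, 0.0, -2.4]
6 [-24.1, -2.3, -4.3] [-0.01, 0.0, -2.4]
7 [-24.0, -3.3, -4.3] [-0.01, 0.0, -2.4]
8 [-23.9, -4.3, -4.3] [-0.01, 0.0, -2.4]
9 [-23.7, -5.3, -4.3] [-0.01, 0.0, -2.4]
10 [-23.4, -6.2, -4.3] [-0.01, 0.0, -2.4]
11 [-23.1, -7.2, -4.3] [-0.01, 0.0, -2.4]
```

Call:
{"name": "servo_tool", "arguments": {"slide": [[-10,2,-14],[-18,3,-14],[-24,2,-10],[-24,1,-6],[-24,0,-4],[-24,-1,-3],[-24,-2,0],[-24,-3,0]], "angular": [[0,0,-1],[0,0,-2],[0,0,-2.4],[0,0,-2.4],[0,0,-2.4],[0,0,-2.4],[0,0,-2.4],[0,0,-2.4]], "jaw": [0.3,0.3,0.3,0.3,0.3,0.3,0.3,0.3]}}

```text
clock: 25.82
position: [0.4339, 0.171, 0.1281]
orientation: [-2.631, 1.715, -0.002]
contact_force: [-0.1, -0.4, -1.8]
gripper_width: 0.394
```

Call:
{"name": "servo_tool", "arguments": {"slide": [[-24,-4,0],[-24,-5,0],[-24,-5,0],[-24,-6,0],[-16,-4,0],[-8,-2,0],[0,0,0]], "angular": [[0,0,-2.4],[0,0,-2.4],[0,0,-2.4],[0,0,-2.4],[0,0,-1.7],[0,0,0],[0,0,0]], "jaw": [0.3,0.3,0.3,0.3,0.3,0.3,0.3]}}

```text
clock: 26.7
position: [0.3999, 0.2875, 0.128]
orientation: [-2.785, 1.452, -0.002]
contact_force: [0.4, -0.3, -2.0]
gripper_width: 0.39
```

```bash
python3 chk.py
python3 - <<'E'
from h import *
s=get_state();p=s["position"];R=Ro.from_rotvec(s["orientation"]).as_matrix();f=-R[:,1];tip=p+.099*f+[0,0,.016];print("tip",tip)
c=calibration("wrist");a=grab_frame("wrist");h=cv2.cvtColor(a,cv2.COLOR_RGB2HSV)
m=cv2.inRange(h,(98,90,30),(120,255,255));n,L,st,ce=cv2.connectedComponentsWithStats(m)
for i in range(1,n):
    if st[i,4]>200:
        x,y,w,hh=st[i,:4];print("bowl wrist",st[i],onz("wrist",(x+w/2,y+hh/2),.045,c))
# direct: stone in scene/side views
for nm in("scene","side"):
    im=grab_frame(nm);u=proj(nm,tip);print(nm,"tip px",u,"bowl rim centre px",proj(nm,[.482,.34,.045]));save(f"pics/f_{nm}.png",im)
    for b in blobs(nm,4,(int(u[0])-45,int(u[1])-45,int(u[0])+45,int(u[1])+45),im):print(b[0],b[1])
E
```

```text
[0.39986279 0.28746127 0.1279743 ] [ 0.42680003 -0.25594259 -2.01057288] 0.3895248660020917 26.7
[ 205    0   21   90 1112] [214.   41.4] [0.4704 0.3613] [0.4873 0.3707] [0.4541 0.3476]
[ 293    0   22   90 1088] [305.4  40.1] [0.4932 0.3296] [0.5074 0.3419] [0.4739 0.3193]
[ 221  163   16  122 1437] [229.1 221.5] [0.4056 0.31  ] [0.4285 0.3269] [0.3752 0.2892]
[ 283  163   16  122 1402] [290.2 222.3] [0.4219 0.2858] [0.4454 0.3027] [0.3924 0.2646]
30 [100, 104, 101, 78, 54, 56, 22, 23, 62, 98, 106, 108, 113, 116, 122, 124, 149, 182, 185, 182, 184, 182, 182, 182, 180, 178, 162, 83, 26, 49, 102, 74, 52, 80, 166]
50 [99, 65, 37, 35, 55, 56, 26, 84, 99, 107, 109, 114, 122, 125, 125, 128, 129, 138, 185, 184, 184, 183, 183, 186, 182, 182, 182, 171, 103, 58, 106, 77, 52, 55, 54]
[75, 58, 59, 142, 160, 111, 115, 123, 125, 126, 128, 127, 127, 126, 126, 123, 126, 118, 109, 105, 100, 91, 74, 53, 47, 38, 40, 41]
tip [0.48128481 0.34343857 0.14409584]
bowl wrist [219   0  82  33 903] [0.5153051 0.3675081 0.045    ]
bowl wrist [ 305   20   29  100 1473] [0.50701716 0.3041098  0.045     ]
bowl wrist [192  27  22  86 903] [0.45400937 0.37982653 0.045     ]
bowl wrist [ 225   77   71   57 1996] [0.4558367  0.32551841 0.045     ]
scene tip px [438.55152198 190.39584472] bowl rim centre px [423.25836662 212.03335052]
117 [431.  161.5]
67 [421.8 167.1]
55 [448.3 189.3]
87 [432.4 192.5]
side tip px [127.16591076 127.14287519] bowl rim centre px [136.1080769  155.82753245]
16 [133.3 127.6]
26 [121.2 137.2]
43 [106.8 142.6]
```

Run:
```python
from h import *
s=get_state();p=s["position"];R=Ro.from_rotvec(s["orientation"]).as_matrix();f=-R[:,1]
q=onz("wrist",(261,134),.045);print("near rim",q,"centre",q+.058*f)
a,b=onz("wrist",(192,70),.045),onz("wrist",(334,70),.045);print("lateral mid",(a+b)/2,np.linalg.norm(a-b))
# scene/side: bowl blobs vs start
for nm,roi in(("scene",(390,180,460,260)),("side",(95,125,180,190))):
    h=cv2.cvtColor(cv2.imread(f"pics/f_{nm}.png"),cv2.COLOR_BGR2HSV);x0,y0,x1,y1=roi
    m=cv2.inRange(h,(98,90,30),(120,255,255))[y0:y1,x0:x1];x,y,w,hh=cv2.boundingRect(cv2.findNonZero(m));print(nm,x+x0,y+y0,w,hh)
# dark stones now, side + scene vs start
for nm,pts in(("scene",[[.56,.095,.035],[.578,-.064,.035]]),("side",[[.56,.095,.035],[.578,-.064,.035]])):
    for X in pts:
        u=proj(nm,X).astype(int);o=[]
        for fn in(f"pics/{nm}0.png",f"pics/f_{nm}.png"):
            g=cv2.imread(fn,0)[u[1]-12:u[1]+13,u[0]-12:u[0]+13];m=cv2.moments((g<45).astype(np.uint8));o.append((m["m00"],round(m["m10"]/max(m["m00"],1),1),round(m["m01"]/max(m["m00"],1),1)))
        print(nm,X,o)
```

```text
near rim [0.43744942 0.3116469  0.045     ] centre [0.4850518  0.34478306 0.0450859 ]
lateral mid [0.48210524 0.34068777 0.045     ] 0.11339392266188127
scene 404 196 43 36
side 120 148 33 23
scene [0.56, 0.095, 0.035] [(140.0, 13.3, 12.4), (144.0, 13.2, 12.4)]
scene [0.578, -0.064, 0.035] [(234.0, 10.9, 7.7), (133.0, 12.5, 12.1)]
side [0.56, 0.095, 0.035] [(88.0, 11.3, 12.9), (80.0, 11.6, 13.2)]
side [0.578, -0.064, 0.035] [(95.0, 12.3, 13.5), (92.0, 12.2, 13.5)]
```

Call:
{"name": "servo_tool", "arguments": {"slide": [[0,0,0],[0,0,0],[0,0,0]], "angular": [[0,0,0],[0,0,0],[0,0,0]], "jaw": [0.3,0.3,0.3]}}

```text
clock: 27.28
position: [0.4, 0.2873, 0.1281]
orientation: [-2.785, 1.452, -0.002]
contact_force: [-0.4, 0.1, -2.2]
gripper_width: 0.394
```

```bash
python3 -c "
from h import *
s=get_state();print(s['position'],s['gripper_width'],s['clock'],abs(s['qd']).max())
green(grab_frame('wrist'),calibration('wrist'),.15)
print(finish_job())"
```

```text
[0.39999162 0.28726991 0.12805107] 0.39385828700712766 27.275 0.002722470164958581
[ 205    0   21   90 1106] [214.   40.9] [0.471  0.3622] [0.4881 0.3719] [0.4541 0.3478]
[ 293    0   22   90 1098] [305.3  40.3] [0.4943 0.3293] [0.509 0.342] [0.4745 0.3186]
[ 221  163   16  122 1424] [229.1 221.8] [0.4038 0.309 ] [0.4275 0.3268] [0.3726 0.2877]
[ 283  163   16  122 1310] [290.2 220.2] [0.4217 0.2849] [0.4445 0.3024] [0.3893 0.2639]
the job is handed in; nothing more can be done
None
```

I handed the job in at 27.3 s with the white stone held still in the tongs over the middle of the bowl. `finish_job` gives no verdict.

**What went wrong on the way**
- **First grip:** it was too high and too loose, so the tongs pivoted and fell from the fingers while I was laying them back on the rest. They ended up leaning on its left corner.
- **Second grip:** a try at picking them up there also slipped.
- **Recovery:** I pushed the tongs onto bare table with shut fingers and gripped them lower, near their balance point. They held rigidly and level from then on.

**Step 1 (tongs lifted):** the first lift may or may not have counted. The later lift brought the grip point to about 0.106 m, clear of the rest.

**Last checks**
- **Position:** the stone is at about (0.481, 0.343, 0.144). The bowl's centre is at about (0.484, 0.343), a few mm off, and the stone is about 10 cm above the rim.
- **Grip:** 40 N was commanded. The jaws were stalled at 0.39 on the stone, the tips hadn't moved since the lift, and the arm was at rest.
- **Bowl and dark stones:** the bowl hadn't visibly moved in the scene and side views. The dark stones match the start pictures too. The exception is one stone in the scene view, where the start crop looked contaminated (probably by the arm); the side view shows that stone unmoved.
- **Not checked:** the lotion, serum, cream, tin and spatula were not re-measured; no move was aimed near them. Contact forces on the stone itself cannot be read out.
- **Disagreement:** the single-view bowl estimates differed by up to about 15 mm. I relied on the wrist view and the scene view, which agreed closely.

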